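# Load two rail blocks into a leaning spring magazine

### The arm

A 6-joint arm with a two-finger parallel gripper is mounted at the origin on a cart in front of the work surface, level with it; the furniture and walls round the work are solid. World frame = base frame: x ahead of the robot, y to its left, z up, the work surface at z = 0. Lengths are in m, angles in rad, forces in N, time in s.
With the tool pointing down it reaches from about 0.25 to 0.775 m from the base axis. Payload 4 kg.
Tool frame: the origin (TCP) lies on the centre line of the jaws, within the pads' length; the fingertips stand 17 mm ahead of it and the grasp point (between the pads) lies 2 mm behind it; z points along the fingers, y is the line along which they close (so a half turn about z gives the same grasp; the last joint's range is limited). The gripper opens to 85 mm and grips with 20 to 120 N. Pads are 22 mm wide; open, the fingers measure 114 mm over their backs; the gripper's body (76 mm by 85 mm) begins 54 mm behind the grasp point. The pads swing forward as they close: fully open they stand 13 mm farther back than shut.
Start: joints at [1.131, 0.087, 1.371, -0, 1.684, -0.103], TCP at [0.182, 0.519, 0.219] pointing down, gripper open.
Joint ranges: [-3.1, 3.1], [-0.76, 2.03], [0.27, 2.55], [-1.08, 4.22], [0.17, 2.65], [-2.57, 2.57]. Speed limits (rad/s): [2.79, 2.79, 3.14, 3.14, 3.14, 3.14].

### API

Orientations are given as a rotation vector (axis times angle).
In Python, from cell import sensors, optics, robot gives the robot as it stands.
- The arm moves only by the tool carry_out, never from a script. Its argument "commands" is a list of rows, each an object of numbers: "ax", "ay", "az": the turn, a rotation vector about the world's x, y, z in rad; "x", "y", "z": the shift along the world's x, y, z in m; "gripper": the gripper's target within -1 to 1 (shut at 1, half-way at 0, fully open at -1). A call has 1 to 12 rows; each row shifts and turns the commanded pose from where the row before left it; what a row does not reach is not made up. A row lasts 1/10 s, in which the tool goes at most 50 mm and 8.59 degrees, less where a joint would pass 70% of its speed; a pose out of reach is approached as far as the arm can. A call with a gripper value outside its range is refused whole. The fingers move at their own pace and stop on an object; "grip_force" is the grip in N (left out, the last holds). Time passes only in rows, so rows that do not move let the fingers close. It gives the time, the measured TCP pose, the force, the opening and the grip force at its end, in the units of the state.
- sensors.get_obs(): the state, without advancing time (a new reading comes with each control period).
- optics.read_camera(name): name is "side" or "top" or "wrist"; returns the picture (480x640x3 uint8, red, green, blue); there is no depth.
- optics.camera_info(name): a dict with "vertical_fov" (degrees; the focal length in pixels is half the picture's height over the tangent of half this angle, whatever the lens; pixels are square), "cx", "cy" (the principal point, pixels), "rvec" (rotation vector, rad) and "tvec" (3), from world to camera coordinates, as OpenCV has them. Camera axes: x right, y down, z forward; pixel columns grow to the right and rows downward; lengths in m; the calibration is good to about 2 mm. The wrist camera is an equidistant fisheye: a pixel r from the principal point sees the ray r / f radians off the axis. A picture is of the moment at which its call begins: read the wrist's pose just before it. camera_info takes no time and is no camera call; for the wrist camera it gives the pose at the moment of the call.
- robot.sign_off(): hands the job in; it is judged then, once.
The state is a dict: "clock": time; "joints": joint angles; "joint_vel": joint speeds; "joint_efforts": joint torques, N m; "tool_pos": TCP position; "tool_rot": TCP orientation; "force": force on the tool from outside, world axes, zero at the start; "torque": the same for the moment, N m; "finger_gap": opening from 0.0 (shut) to 1.0 (fully open); "grip_force": force on a finger pad.
Only numpy, scipy, OpenCV 4.12 (cv2) and the standard library are available. Lean on these libraries where they do the work, as an engineer would, in place of code of your own. Each camera call takes 0.05 s, during which the arm holds its last target. There are 200 camera calls.

### The job

Load the leaning spring magazine of the drilling jig with the two dark mahogany blocks, one after the other: lay a block flat in the mouth, press it down the column against the spring until both brass end catches snap shut over it, then press the second down on top of it in the same way, so that the full-magazine pin with the red cap is held pushed out. Leave both blocks caught in the magazine, let go of everything, and leave the other things on the bench standing where they are.

Things in the scene. Friction and masses are not known exactly. Their poses are not given: they have to be found in the camera images.
- magazine: the whole magazine, fixed to the bench: green foot plate 150 x 190 x 12 mm with two aluminium end posts leaning 30 degrees from vertical towards its -x (front) side. Origin: on the bench surface; the foot reaches from x = -25 to +125 mm and y = -95 to +95 mm; overall height 0.20 m
- column: the leaning guide column, fixed in the magazine. Origin: mid-column, level with the flat undersides of the two shut catches, 155 mm above the magazine's origin. z: up the column, out of the mouth, 30 degrees from vertical; y: level, along a block in place; x: across a block, to the rear and up. Inside it is 143 mm long (y) and 49 mm wide (x)
- mouth (a point): centre of the column's mouth, at column z = +30 mm, where the straight guide ends; flared lead-ins above it widen by 7 mm each way up to z = +43 mm. The posts' side flanges cover only |y| from 48 to 81 mm: the middle 96 mm is open front and rear, so fingers holding a block by its 45 mm width can go down with it, to z = -65 mm, where a bridge crosses
- caught (a point): centre of the underside of a just-caught block: column z = -22 mm (its top is then level with the catches' undersides; press 2 to 4 mm further to let them snap shut). The lower one of two caught blocks has its underside 22 mm further down
- follower (a joint): orange spring plate in the column (40 x 122 mm), travel down the column in m: 0 at rest, its top at column z = +22 mm, where a block can be laid on it inside the mouth; 0.074 at its stop. Spring: 2.5 N at 0, rising 1.4 N per cm; a block is caught at 0.044 (9 N), the second at 0.066 (12 N). Passing the catches and the pin adds 3 to 8 N
- catch_left (a joint): brass spring catch in the post on the column's +y side, in m: 0 = shut, tooth 8 mm into the column, flat underside at column z = 0, bevelled on top up to z = +21 mm. A block pressed past pushes it outward by about 0.007 and it snaps back to 0 once the block's top is below it
- catch_right (a joint): the same catch on the column's -y side, positive outward
- full_pin (a joint): full-magazine sensing pin, red cap outside the +y post, bevelled nose 6 mm into the column at column z = -30 to -42 mm, travel in m: 0 = not pressed; the lower of two caught blocks holds it pushed outward to about 0.003 to 0.006
- block_a: dark mahogany offcut, a plain bar 45 x 140 x 22 mm (x, y, z), about 0.1 kg, lying flat. Origin: centre of its underside; y runs along its length, z is up. Both blocks are alike and may go in either order
- block_b: dark mahogany offcut, a plain bar 45 x 140 x 22 mm (x, y, z), about 0.1 kg, lying flat. Origin: centre of its underside; y runs along its length, z is up. Both blocks are alike and may go in either order
- staples_box: bystander, cream card box 68 x 123 x 35 mm (x, y, z); origin centre of underside
- tacks_box: bystander, cream card box 73 x 113 x 39 mm; origin centre of underside
- jar: bystander, glass jar with yellow lid, 68 mm across, 113 mm high; origin centre of underside
- glue_tin: bystander, dark blue round tin 70 mm across, 72 mm high; origin centre of underside

How it is judged:
On the way, in this order (a step that is already met when the one before it is completed fails the run):
1. one block is caught under both catches (((z of block_a in the frame of column between -0.03 and -0.0205 m and x of block_a in the frame of column between -0.006 and 0.006 m and y of block_a in the frame of column between -0.006 and 0.006 m and angle between the z axis of block_a and the z axis of column, either way round below 0.12 rad) or (z of block_b in the frame of column between -0.03 and -0.0205 m and x of block_b in the frame of column between -0.006 and 0.006 m and y of block_b in the frame of column between -0.006 and 0.006 m and angle between the z axis of block_b and the z axis of column, either way round below 0.12 rad)) and value of joint each of catch_left, catch_right below 0.0025 m and value of joint full_pin below 0.002 m), for 0.2 s.
2. the second block is caught on top of it (((z of block_a in the frame of column between -0.03 and -0.0205 m and x of block_a in the frame of column between -0.006 and 0.006 m and y of block_a in the frame of column between -0.006 and 0.006 m and angle between the z axis of each of block_a, block_b and the z axis of column, either way round below 0.12 rad and z of block_b in the frame of column between -0.056 and -0.042 m and x of block_b in the frame of column between -0.006 and 0.006 m and y of block_b in the frame of column between -0.006 and 0.006 m) or (z of block_b in the frame of column between -0.03 and -0.0205 m and x of block_b in the frame of column between -0.006 and 0.006 m and y of block_b in the frame of column between -0.006 and 0.006 m and angle between the z axis of each of block_b, block_a and the z axis of column, either way round below 0.12 rad and z of block_a in the frame of column between -0.056 and -0.042 m and x of block_a in the frame of column between -0.006 and 0.006 m and y of block_a in the frame of column between -0.006 and 0.006 m)) and value of joint each of catch_left, catch_right below 0.0025 m), for 0.2 s.
At the end, for the whole second after the job is handed in: One block lies at rest 20.5 to 30 mm (underside) below the catch level along the column, the other 42 to 56 mm; both within 6 mm of the column's middle in x and y and 0.12 rad of square; catches shut within 2.5 mm; full pin held out by over 2 mm (all of step 2 and value of joint full_pin above 0.002 m and linear speed of each of block_a, block_b below 0.02 m/s); the robot touches nothing.
It fails at once if a bystander is shifted by more than 30 mm (distance of any of staples_box, tacks_box, jar, glue_tin from where it was at the start of the episode above 0.03 m).
It fails at once if a bystander is tipped over (angle between any of staples_box, tacks_box, jar, glue_tin's own z axis and vertical above 0.35 rad).
It also fails if it takes over 67 s, if anything falls off the work surface, if the arm or the gripper's body presses on something with over 40 N, if the wrist force passes 120 N, or if a joint passes its speed limit or range.

## Working session

There is one attempt and no reset: what is moved stays moved. The work goes in short steps, Python scripts to look and compute and a tool call to move; the robot and the scene stay as the last step left them, time stands still between calls to the robot, and variables do not carry over. Pictures are saved under pics/ and viewed, at most 10 in all, crops included, and the job is handed in when it is done.

Besides the shell and the picture viewer there is one more tool, called after "Call:" as name([rows], argument=value, ...), one row to a line, values as JSON. carry_out: Moves the arm, as the interface text tells. Its arguments: {"type":"object","properties":{"commands":{"type":"array","items":{"type":"object","properties":{"ax":{"type":"number"},"ay":{"type":"number"},"az":{"type":"number"},"x":{"type":"number"},"y":{"type":"number"},"z":{"type":"number"},"gripper":{"type":"number"}}}},"grip_force":{"type":"number"}},"required":["commands"]}

```bash
mkdir -p pics; python3 - <<'E'
from cell import sensors,optics,robot
import cv2,numpy as np
for n in("top","side"):
    im=optics.read_camera(n); cv2.imwrite(f"pics/{n}0.png",im[:,:,::-1]); np.save(n+"0.npy",im)
    c=optics.camera_info(n); print(n,c); R=cv2.Rodrigues(np.array(c['rvec']))[0]; print(-R.T@np.array(c['tvec']).ravel())
o=sensors.get_obs();print(o)
E
```

```text
top {'vertical_fov': 44.82085017504916, 'cx': 321.4432343263496, 'cy': 232.77428561278063, 'rvec': array([ 2.20025645, -2.19712333,  0.07097536]), 'tvec': array([-0.01738947,  0.49735019,  1.61343356])}
[ 4.08809984e-01 -3.31468916e-04  1.63820077e+00]
side {'vertical_fov': 55.7850874412687, 'cx': 316.13950288818984, 'cy': 233.47345750930268, 'rvec': array([ 0.61522479, -2.84793582,  0.80920447]), 'tvec': array([0.47874645, 0.23899913, 0.95999055])}
[0.30938168 0.47199051 0.94308459]
{'clock': 0.1, 'joints': array([ 1.13090261e+00,  8.79055994e-02,  1.37211045e+00,  1.37861832e-05,
        1.68359131e+00, -1.03098186e-01]), 'joint_vel': array([-0.00090115, -0.00195181, -0.0030169 , -0.00207427,  0.00165988,
       -0.00065825]), 'joint_efforts': array([ 2.26439493e-03, -3.53018045e+01, -3.14216709e+01, -2.07298326e-04,
        7.98251684e-03, -6.72001846e-06]), 'tool_pos': array([0.18155362, 0.51867385, 0.21753908]), 'tool_rot': array([-5.26444937e-01, -3.09660677e+00,  3.04247061e-03]), 'force': array([-0.31697462,  0.2787353 ,  0.02122465]), 'torque': array([ 0.05754418,  0.01766589, -0.0260415 ]), 'grip_force': 0.0, 'finger_gap': 1.000169804125668}
```

View pics/top0.png

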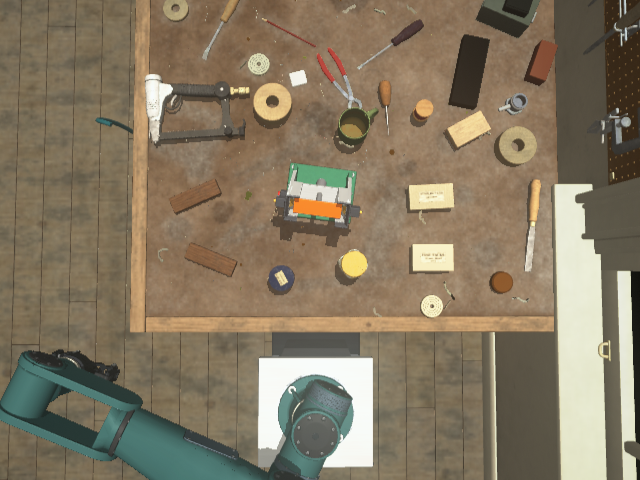

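View pics/side0.png

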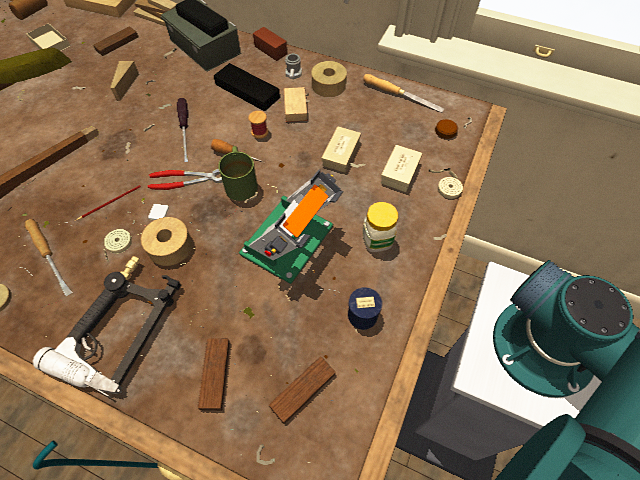

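The top view shows the blocks at (195,196) and (211,260), with the magazine at about (320,195) and its orange follower at (318,209). In the side view the blocks are at (214,374) and (303,388). I'll segment them next.

```bash
cat > h.py <<'E'
import cv2,numpy as np
from cell import sensors,optics,robot
from scipy.spatial.transform import Rotation as Ro
def cam(n):
    c=optics.camera_info(n);R=Ro.from_rotvec(np.ravel(c['rvec'])).as_matrix();t=np.ravel(c['tvec'])
    return dict(f=240/np.tan(np.radians(c['vertical_fov']/2)),c=np.array([c['cx'],c['cy']]),R=R,t=t,o=-R.T@t,fish=n=='wrist')
def rays(k,p):
    q=(np.atleast_2d(p)-k['c'])/k['f']
    if k['fish']:
        th=np.linalg.norm(q,axis=1,keepdims=True);q=q/np.maximum(th,1e-9)*np.tan(th)
    return np.c_[q,np.ones(len(q))]@k['R']
def plane(k,p,z):
    d=rays(k,p);return k['o']+d*((z-k['o'][2])/d[:,2])[:,None]
def proj(k,P):
    q=np.atleast_2d(P)@k['R'].T+k['t']
    r=np.linalg.norm(q[:,:2],axis=1);
    s=np.arctan2(r,q[:,2])/np.maximum(r,1e-9) if k['fish'] else 1/q[:,2]
    return q[:,:2]*s[:,None]*k['f']+k['c']
def rect(P):
    (c,s,a)=cv2.minAreaRect((P[:,:2]*1000).astype(np.float32))
    if s[0]>s[1]: s=s[::-1];a+=90
    # long axis direction angle (world), in (-90,90]
    L=a+90; L=(L+90)%180-90
    return np.round(c,1),np.round(s,1),round(L,1)
def hull(m,roi):
    x0,y0,x1,y1=roi;mm=np.zeros_like(m);mm[y0:y1,x0:x1]=m[y0:y1,x0:x1]
    cs=cv2.findContours(mm,cv2.RETR_EXTERNAL,cv2.CHAIN_APPROX_NONE)[0]
    return max(cs,key=cv2.contourArea)[:,0].astype(float)
E
python3 - <<'E'
from h import *
rois={'top':[('b1',(160,170,230,220)),('b2',(175,235,245,285))],'side':[('b1',(190,330,240,420)),('b2',(260,345,345,430))]}
vis=[]
for n in('top','side'):
    im=np.load(n+'0.npy');k=cam(n);hsv=cv2.cvtColor(im,cv2.COLOR_RGB2HSV);lab=cv2.cvtColor(im,cv2.COLOR_RGB2LAB).astype(int)
    v=im.copy()
    for nm,r in rois[n]:
        x0,y0,x1,y1=r
        a=(lab[...,0]-0*lab[...,1]);sub=cv2.GaussianBlur(np.clip(im[...,2].astype(float)/im[...,0]*255,0,255).astype(np.uint8),(3,3),0)
        t,_=cv2.threshold(sub[y0:y1,x0:x1],0,255,cv2.THRESH_OTSU); m=(sub<t).astype(np.uint8)
        m=cv2.morphologyEx(m,cv2.MORPH_OPEN,np.ones((3,3)))
        c=hull(m,r);cv2.drawContours(v,[c.astype(np.int32)[:,None]],-1,(0,255,255),1)
        print(n,nm,rect(plane(k,c,.022)))
    m=cv2.inRange(hsv,(5,200,150),(20,255,255));c=hull(m,(0,0,640,480));print(n,'orange',rect(plane(k,c,.17)),cv2.minAreaRect(c.astype(np.float32)))
    cv2.drawContours(v,[c.astype(np.int32)[:,None]],-1,(0,255,255),1)
    m=cv2.inRange(hsv,(65,110,40),(90,255,255));r=(270,140,370,250) if n=='top' else (230,170,350,290)
    c=hull(m,r);print(n,'green',rect(plane(k,c,.012)));cv2.drawContours(v,[c.astype(np.int32)[:,None]],-1,(255,0,255),1)
    vis.append(cv2.resize(v[150:300,160:380] if n=='top' else v[170:430,190:400],(400,273) if n=='top' else (485,600)))
z=np.zeros((600,800,3),np.uint8);z[:273,:315]=vis[0][:,:315];z[:600,315:]=vis[1]
z[300:500,:315]=cv2.resize(np.load('top0.npy')[155:235,270:370],(315,200))
cv2.imwrite('pics/seg.png',z[...,::-1])
E
```

```text
top b1 (array([600.7, 337.3]), array([ 47.1, 140.1]), -65.9)
top b2 (array([423.7, 292. ]), array([ 47. , 140.7]), 66.9)
top orange (array([551.8,  -3.6]), array([ 33.8, 119.9]), 82.3) ((316.9361267089844, 207.9685516357422), (47.33466339111328, 13.2861328125), 7.765166282653809)Traceback (most recent call last):
  File "<stdin>", line 17, in <module>
  File "h.py", line 28, in hull
    return max(cs,key=cv2.contourArea)[:,0].astype(float)
           ~~~^^^^^^^^^^^^^^^^^^^^^^^^
ValueError: max() iterable argument is empty
```

```bash
python3 - <<'E'
from h import *
rois={'side':[('b1',(190,330,240,420)),('b2',(260,345,345,430))],'top':[]}
vis=[]
for n in('top','side'):
    im=np.load(n+'0.npy');k=cam(n);hsv=cv2.cvtColor(im,cv2.COLOR_RGB2HSV)
    v=im.copy()
    for nm,r in rois[n]:
        x0,y0,x1,y1=r
        sub=cv2.GaussianBlur(np.clip(im[...,2].astype(float)/im[...,0]*255,0,255).astype(np.uint8),(3,3),0)
        t,_=cv2.threshold(sub[y0:y1,x0:x1],0,255,cv2.THRESH_OTSU); m=(sub<t).astype(np.uint8)
        m=cv2.morphologyEx(m,cv2.MORPH_OPEN,np.ones((3,3)))
        c=hull(m,r);cv2.drawContours(v,[c.astype(np.int32)[:,None]],-1,(0,255,255),1)
        print(n,nm,rect(plane(k,c,.022)))
    m=cv2.inRange(hsv,(5,200,150),(20,255,255));c=hull(m,(0,0,640,480));print(n,'orange',rect(plane(k,c,.17)),cv2.boxPoints(cv2.minAreaRect(c.astype(np.float32))).round(1).tolist())
    cv2.drawContours(v,[c.astype(np.int32)[:,None]],-1,(0,255,255),1)
    r=(270,140,370,250) if n=='top' else (230,170,350,290)
    i=im.astype(int);m=((i[...,1]>i[...,0]*1.25)&(i[...,1]>i[...,2]*1.1)&(i[...,1]>40)).astype(np.uint8)
    c=hull(m,r);print(n,'green',rect(plane(k,c,.012)));cv2.drawContours(v,[c.astype(np.int32)[:,None]],-1,(255,0,255),1)
    vis.append(v)
z=np.zeros((600,800,3),np.uint8)
z[:300,:400]=cv2.resize(np.load('top0.npy')[155:245,265:385],(400,300));z[300:,:400]=cv2.resize(vis[0][155:245,265:385],(400,300))
z[:,400:]=cv2.resize(vis[1][165:435,180:360],(400,600))
cv2.imwrite('pics/seg.png',z[...,::-1])
E
```

```text
top orange (array([551.8,  -3.6]), array([ 33.8, 119.9]), 82.3) [[292.6000061035156, 211.39999389648438], [294.3999938964844, 198.1999969482422], [341.29998779296875, 204.60000610351562], [339.5, 217.6999969482422]]
top green (array([637.6, -15.1]), array([ 94.6, 188. ]), 82.3)
side b1 (array([599.1, 337. ]), array([ 47.1, 141.4]), -66.4)
side b2 (array([422.1, 292.5]), array([ 49.4, 140.2]), 67.2)
side orange (array([551.8, -10. ]), array([ 42.4, 136.8]), 82.6) [[281.6000061035156, 225.6999969482422], [315.8999938964844, 181.10000610351562], [331.0, 192.6999969482422], [296.70001220703125, 237.3000030517578]]
side green (array([610.8, -14.3]), array([155. , 197.1]), 82.4)<stdin>:9: RuntimeWarning: divide by zero encountered in divide
<stdin>:9: RuntimeWarning: invalid value encountered in divide
<stdin>:9: RuntimeWarning: invalid value encountered in cast
```

View pics/seg.png

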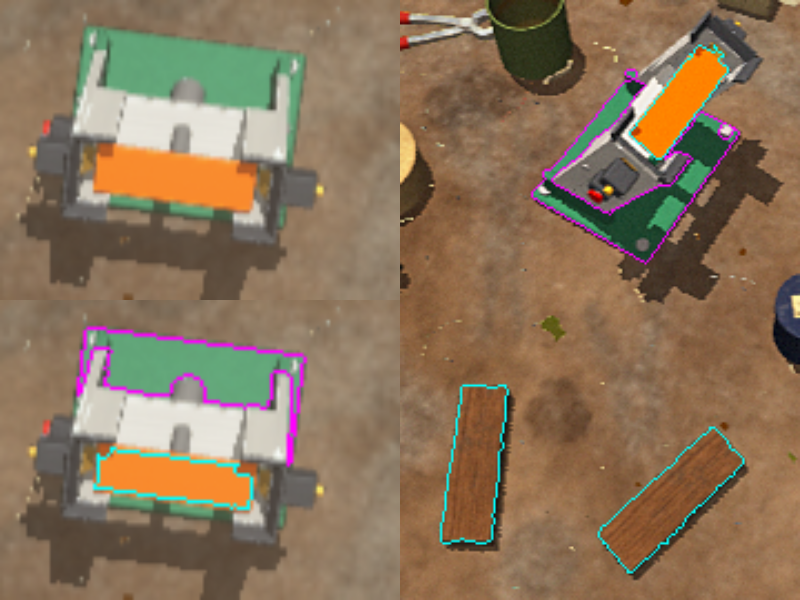

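Block detections agree between the two views to about 2 mm. Yaw of the magazine is about −7.6°. I'll fly the wrist camera over the column, tool axis aligned with it, to measure it more closely.

```bash
cat >> h.py <<'E'
def colR(yaw): return Ro.from_euler('z',yaw,degrees=True)*Ro.from_euler('y',-30,degrees=True)
def toolR_col(yaw): return Ro.from_matrix(colR(yaw).as_matrix()@np.array([[0,1,0],[1,0,0],[0,0,-1.]]))
def down(yawy): # tool y heading (deg)
    a=np.radians(yawy);y=np.array([np.cos(a),np.sin(a),0]);z=np.array([0,0,-1.]);return Ro.from_matrix(np.c_[np.cross(y,z),y,z])
def go(p,R,frm=None):
    o=sensors.get_obs();p0,R0=(o['tool_pos'],Ro.from_rotvec(o['tool_rot'])) if frm is None else frm
    d=np.array(p)-p0;w=(R*R0.inv()).as_rotvec()
    n=max(np.linalg.norm(d)/.05,np.linalg.norm(w)/.149)
    print('d',d.round(4),'w',w.round(4),'rows>=',round(n,2));return d,w
E
python3 - <<'E'
from h import *
O=np.array([.5605,-.0055,.155]);C=colR(-7.6)
k=cam('wrist');o=sensors.get_obs();T=Ro.from_rotvec(o['tool_rot']).as_matrix()
print('cam in tool',T.T@(k['o']-o['tool_pos']),'axis',T.T@k['R'][2],'f',k['f'])
go(O+C.apply([0,0,.15]),toolR_col(-7.6))
E
```

```text
cam in tool [ 0.07742315  0.00041917 -0.15531334] axis [-3.04646707e-01 -5.68885654e-04  9.52465254e-01] f 371.64829954431775
d [ 0.3046 -0.5143  0.0674] w [ 0.297  -0.4841 -1.333 ] rows>= 12.03
```

Call:
carry_out([
  {"x": 0.0234,"y": -0.0396,"z": 0.0052,"ax": 0.0228,"ay": -0.0372,"az": -0.1025,"gripper": -1},
  {"x": 0.0234,"y": -0.0396,"z": 0.0052,"ax": 0.0228,"ay": -0.0372,"az": -0.1025},
  {"x": 0.0234,"y": -0.0396,"z": 0.0052,"ax": 0.0228,"ay": -0.0372,"az": -0.1025},
  {"x": 0.0234,"y": -0.0396,"z": 0.0052,"ax": 0.0228,"ay": -0.0372,"az": -0.1025},
  {"x": 0.0234,"y": -0.0396,"z": 0.0052,"ax": 0.0228,"ay": -0.0372,"az": -0.1025},
  {"x": 0.0234,"y": -0.0396,"z": 0.0052,"ax": 0.0228,"ay": -0.0372,"az": -0.1025},
  {"x": 0.0234,"y": -0.0396,"z": 0.0052,"ax": 0.0228,"ay": -0.0372,"az": -0.1025},
  {"x": 0.0234,"y": -0.0396,"z": 0.0052,"ax": 0.0228,"ay": -0.0372,"az": -0.1025},
  {"x": 0.0234,"y": -0.0396,"z": 0.0052,"ax": 0.0228,"ay": -0.0372,"az": -0.1025},
  {"x": 0.0234,"y": -0.0396,"z": 0.0052,"ax": 0.0228,"ay": -0.0372,"az": -0.1025},
  {"x": 0.0234,"y": -0.0396,"z": 0.0052,"ax": 0.0228,"ay": -0.0372,"az": -0.1025},
  {"x": 0.0234,"y": -0.0396,"z": 0.0052,"ax": 0.0228,"ay": -0.0372,"az": -0.1025},
])

```text
invalid input
```

Call:
carry_out([
  {"x": 0.0234,"y": -0.0396,"z": 0.0052,"ax": 0.0228,"ay": -0.0372,"az": -0.1025},
  {},
  {},
  {},
])

```text
invalid input
```

```bash
python3 - <<'E'
from h import *
O=np.array([.5605,-.0055,.155]);C=colR(-7.6)
o=sensors.get_obs();print(o['clock'],o['joints'].round(3),o['joint_vel'].round(2))
go(O+C.apply([0,0,.15]),toolR_col(-7.6))
k=cam('wrist');im=optics.read_camera('wrist');np.save('w0.npy',im)
np.savez('w0k.npz',**k)
def box(z,hx,hy): return proj(k,O+C.apply([[sx*hx,sy*hy,z] for sx,sy in((-1,-1),(-1,1),(1,1),(1,-1))]))
v=im.copy()
for z,hx,hy,col in((.022,.02,.061,(0,0,255)),(.043,.0315,.0785,(255,0,255))):
    cv2.polylines(v,[box(z,hx,hy).round().astype(np.int32)],True,col,1)
cv2.imwrite('pics/w0.png',v[...,::-1])
E
```

```text
0.1 [ 1.131  0.088  1.372  0.     1.684 -0.103] [-0. -0. -0. -0.  0. -0.]
d [ 0.3046 -0.5143  0.0674] w [ 0.297  -0.4841 -1.333 ] rows>= 12.03
```

View pics/w0.png

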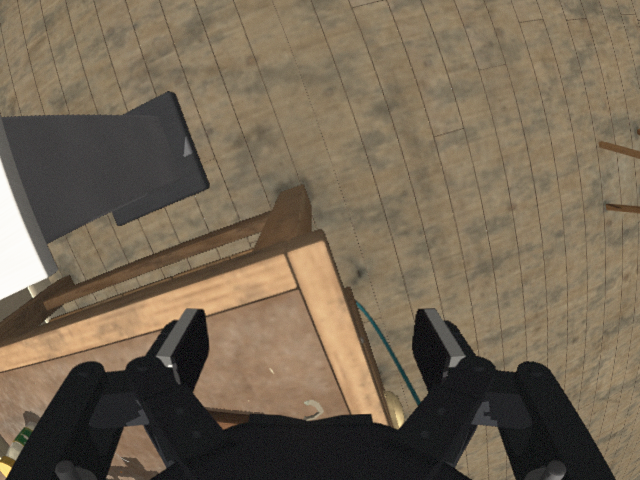

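The move was refused, so the arm has not moved and the picture only shows the start pose. I'll try again with every key given in each row.

Call:
carry_out([
  {"x": 0.0234,"y": -0.0396,"z": 0.0052,"ax": 0.0228,"ay": -0.0372,"az": -0.1025,"gripper": -1},
  {"x": 0.0234,"y": -0.0396,"z": 0.0052,"ax": 0.0228,"ay": -0.0372,"az": -0.1025,"gripper": -1},
  {"x": 0.0234,"y": -0.0396,"z": 0.0052,"ax": 0.0228,"ay": -0.0372,"az": -0.1025,"gripper": -1},
])

```text
clock: 0.45
tool_pos: [0.2524, 0.3989, 0.2336]
tool_rot: [0.967, 2.881, 0.13]
force: [0.8, 0.2, 0.8]
finger_gap: 1.003
grip_force: 0.0
```

Call:
carry_out([
  {"x": 0.0234,"y": -0.0396,"z": 0.0052,"ax": 0.0228,"ay": -0.0372,"az": -0.1025,"gripper": -1},
  {"x": 0.0234,"y": -0.0396,"z": 0.0052,"ax": 0.0228,"ay": -0.0372,"az": -0.1025,"gripper": -1},
  {"x": 0.0234,"y": -0.0396,"z": 0.0052,"ax": 0.0228,"ay": -0.0372,"az": -0.1025,"gripper": -1},
  {"x": 0.0234,"y": -0.0396,"z": 0.0052,"ax": 0.0228,"ay": -0.0372,"az": -0.1025,"gripper": -1},
  {"x": 0.0234,"y": -0.0396,"z": 0.0052,"ax": 0.0228,"ay": -0.0372,"az": -0.1025,"gripper": -1},
  {"x": 0.0234,"y": -0.0396,"z": 0.0052,"ax": 0.0228,"ay": -0.0372,"az": -0.1025,"gripper": -1},
  {"x": 0.0234,"y": -0.0396,"z": 0.0052,"ax": 0.0228,"ay": -0.0372,"az": -0.1025,"gripper": -1},
  {"x": 0.0234,"y": -0.0396,"z": 0.0052,"ax": 0.0228,"ay": -0.0372,"az": -0.1025,"gripper": -1},
  {"x": 0.0234,"y": -0.0396,"z": 0.0052,"ax": 0.0228,"ay": -0.0372,"az": -0.1025,"gripper": -1},
  {"x": 0.0234,"y": -0.0396,"z": 0.0052,"ax": 0.0228,"ay": -0.0372,"az": -0.1025,"gripper": -1},
  {"x": 0,"y": 0,"z": 0,"ax": 0,"ay": 0,"az": 0,"gripper": -1},
  {"x": 0,"y": 0,"z": 0,"ax": 0,"ay": 0,"az": 0,"gripper": -1},
])

```text
clock: 1.65
tool_pos: [0.4856, 0.0037, 0.2855]
tool_rot: [2.038, 1.783, 0.477]
force: [0.1, 0.3, -0.8]
finger_gap: 0.997
grip_force: 0.0
```

```bash
cat > look.py <<'E'
from h import *
import sys
O=np.array([.5605,-.0055,.155]);C=colR(-7.6);nm=sys.argv[1]
o=sensors.get_obs();print(o['clock'],o['joints'].round(3),abs(o['joint_vel']).max().round(3))
go(O+C.apply([0,0,.15]),toolR_col(-7.6))
k=cam('wrist');im=optics.read_camera('wrist');np.save(nm+'.npy',im)
np.savez(nm+'k.npz',**k)
def box(z,hx,hy): return proj(k,O+C.apply([[sx*hx,sy*hy,z] for sx,sy in((-1,-1),(-1,1),(1,1),(1,-1))]))
v=im.copy()
for z,hx,hy,col in((.022,.02,.061,(0,0,255)),(.043,.0315,.0785,(255,0,255))):
    cv2.polylines(v,[box(z,hx,hy).round().astype(np.int32)],True,col,1)
cv2.imwrite(f'pics/{nm}.png',v[...,::-1])
E
python3 look.py w1
```

```text
1.65 [-0.096 -0.449  1.78  -0.02   1.288  0.038] 0.043
d [ 0.0005  0.0007 -0.0006] w [ 0.0001 -0.0006  0.0011] rows>= 0.02
```

View pics/w1.png

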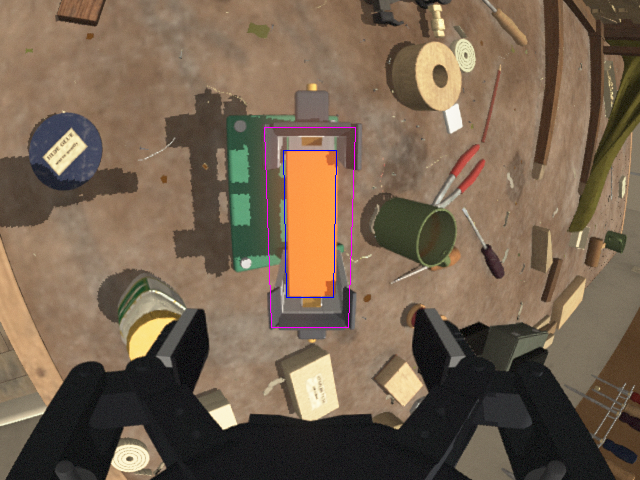

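The predicted outlines fit the follower (284–337, 150–298) and the flares closely. Next I'll refine the column pose from the orange mask.

```bash
python3 - <<'E'
from h import *
O=np.array([.5605,-.0055,.155]);C=colR(-7.6)
k=dict(np.load('w1k.npz'));im=np.load('w1.npy');hsv=cv2.cvtColor(im,cv2.COLOR_RGB2HSV)
m=cv2.inRange(hsv,(5,190,130),(22,255,255));c=hull(m,(260,130,360,320))
d=rays(k,c)@C.as_matrix();o=C.inv().apply(k['o']-O);P=o+d*((.022-o[2])/d[:,2])[:,None]
print('orange in col',rect(P))
# flare outer edges: grey frame hull vs background, rows at y=+-.06
for z,y in((.043,.065),(.043,-.065)):
    a=proj(k,O+C.apply([[-.05,y,z],[.05,y,z]]));L=np.linspace(0,1,101)[:,None];q=(a[0]*(1-L)+a[1]*L).astype(np.float32)
    s=cv2.remap(im,q[None,:,0],q[None,:,1],cv2.INTER_LINEAR)[0].sum(1)
    s=s.astype(int);print(y,[(i-50,int(v)) for i,v in enumerate(s) if 8<abs(i-50)<42 and i%2==0])
# predicted go to block1 hover
for nm,p,L in(('b1',[.600,.3372],-66.1),('b2',[.4229,.2922],67.0)):
    yaw=(L+90) if L<0 else L-90
    print(nm,yaw);go([*p,.10],down(yaw));
E
```

```text
orange in col (array([ 16.4, -51.5]), array([ 8.4, 14.7]), 82.8)
0.065 [(-40, 206), (-38, 220), (-36, 216), (-34, 224), (-32, 287), (-30, 320), (-28, 314), (-26, 315), (-24, 313), (-22, 637), (-20, 376), (-18, 307), (-16, 398), (-14, 479), (-12, 473), (-10, 472), (10, 488), (12, 484), (14, 496), (16, 498), (18, 382), (20, 301), (22, 295), (24, 294), (26, 227), (28, 205), (30, 208), (32, 193), (34, 299), (36, 343), (38, 337), (40, 349)]
-0.065 [(-40, 391), (-38, 384), (-36, 387), (-34, 306), (-32, 267), (-30, 307), (-28, 294), (-26, 292), (-24, 291), (-22, 428), (-20, 374), (-18, 374), (-16, 377), (-14, 379), (-12, 375), (-10, 368), (10, 388), (12, 365), (14, 374), (16, 376), (18, 387), (20, 311), (22, 308), (24, 306), (26, 170), (28, 136), (30, 138), (32, 142), (34, 266), (36, 334), (38, 395), (40, 388)]
b1 23.900000000000006
d [ 0.1145  0.3327 -0.1857] w [-0.0751  0.5247  0.5363] rows>= 7.96
b2 -23.0
d [-0.0626  0.2877 -0.1857] w [ 0.1386  0.5064 -0.2634] rows>= 6.96
```

Call:
carry_out([
  {"x": 0.0127,"y": 0.037,"z": 0,"ax": -0.0083,"ay": 0.0583,"az": 0.0596,"gripper": -1},
  {"x": 0.0127,"y": 0.037,"z": 0,"ax": -0.0083,"ay": 0.0583,"az": 0.0596,"gripper": -1},
  {"x": 0.0127,"y": 0.037,"z": 0,"ax": -0.0083,"ay": 0.0583,"az": 0.0596,"gripper": -1},
  {"x": 0.0127,"y": 0.037,"z": -0.0157,"ax": -0.0083,"ay": 0.0583,"az": 0.0596,"gripper": -1},
  {"x": 0.0127,"y": 0.037,"z": -0.03,"ax": -0.0083,"ay": 0.0583,"az": 0.0596,"gripper": -1},
  {"x": 0.0127,"y": 0.037,"z": -0.03,"ax": -0.0083,"ay": 0.0583,"az": 0.0596,"gripper": -1},
  {"x": 0.0127,"y": 0.037,"z": -0.03,"ax": -0.0083,"ay": 0.0583,"az": 0.0596,"gripper": -1},
  {"x": 0.0127,"y": 0.037,"z": -0.03,"ax": -0.0083,"ay": 0.0583,"az": 0.0596,"gripper": -1},
  {"x": 0.0127,"y": 0.037,"z": -0.03,"ax": -0.0083,"ay": 0.0583,"az": 0.0596,"gripper": -1},
  {"x": 0,"y": 0,"z": -0.02,"ax": 0,"ay": 0,"az": 0,"gripper": -1},
  {"x": 0,"y": 0,"z": 0,"ax": 0,"ay": 0,"az": 0,"gripper": -1},
  {"x": 0,"y": 0,"z": 0,"ax": 0,"ay": 0,"az": 0,"gripper": -1},
])

```text
clock: 2.9
tool_pos: [0.5992, 0.3385, 0.1008]
tool_rot: [1.71, 2.635, 0.001]
force: [-0.5, 0.4, 0.1]
finger_gap: 1.001
grip_force: 0.0
```

```bash
python3 - <<'E'
from h import *
O=np.array([.5605,-.0055,.155]);C=colR(-7.6)
k=dict(np.load('w1k.npz'));im=np.load('w1.npy');i=im.astype(int)
m=((i[...,0]>i[...,2]*2.2)&(i[...,0]>150)).astype(np.uint8);m=cv2.morphologyEx(m,cv2.MORPH_OPEN,np.ones((5,5)));c=hull(m,(260,130,360,320))
d=rays(k,c)@C.as_matrix();o=C.inv().apply(k['o']-O);P=o+d*((.022-o[2])/d[:,2])[:,None]
print('orange in col',rect(P))
k=cam('wrist');im=optics.read_camera('wrist');i=im.astype(int);np.save('w2.npy',im)
m=((i[...,2]<i[...,0]*.62)&(i.sum(2)<260)&(i[...,0]>40)).astype(np.uint8);m=cv2.morphologyEx(m,cv2.MORPH_OPEN,np.ones((7,7)))
c=hull(m,(150,0,480,440));print('b1 wrist',rect(plane(k,c,.022)),c.min(0),c.max(0))
v=im.copy();cv2.drawContours(v,[c.astype(np.int32)[:,None]],-1,(0,255,255),1)
q=proj(k,[[.6,.3372,.022]]);cv2.circle(v,tuple(q[0].astype(int).tolist()),4,(0,255,0),1);cv2.imwrite('pics/w2.png',v[...,::-1])
go([.6,.3372,.02],down(23.9))
E
```

```text
orange in col (array([ 1.6, -2.9]), array([ 39.9, 127.7]), -90.0)
b1 wrist (array([584.4, 377.8]), array([44.6, 51.9]), -67.0) [278. 144.] [347. 224.]
d [-0.0002 -0.0011 -0.0832] w [-0.0019  0.0047 -0.0014] rows>= 1.66
```

View pics/w2.png

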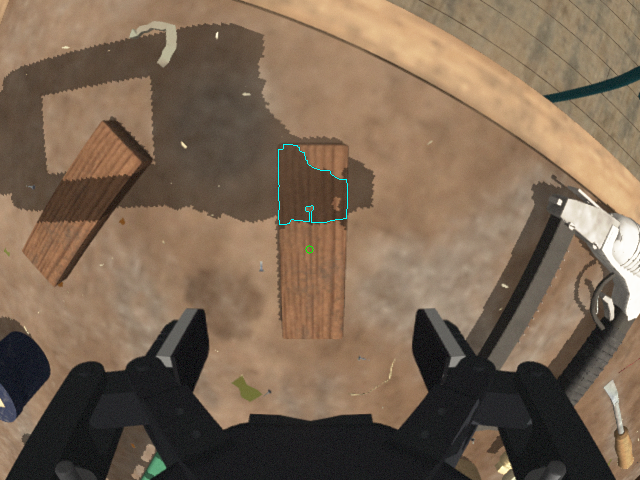

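Block 1's top face spans columns 279–347 and rows 144–338; my mask only caught its shadowed part. I'll use the hand-read corners instead.

```bash
python3 - <<'E'
from h import *
k=cam('wrist')
for nm,c in(('b1',[[279,144.5],[347.5,144.5],[344,338],[282,338]]),('b2',[[107,121],[151,157],[57,285.5],[24,252]])):
    P=plane(k,np.array(c,float),.022);print(nm,rect(P),P[:,:2].mean(0).round(4),(np.linalg.norm(P-np.roll(P,1,0),axis=1)*1e3).round(1))
E
```

```text
b1 (array([604.2, 337.9]), array([ 46.3, 139.9]), -66.3) [0.6039 0.3377] [139.6  43.2 139.9  46.3]
b2 (array([430.1, 294.5]), array([ 43.2, 145. ]), 67.4) [0.4297 0.294 ] [139.8  43.5 142.3  42.7]
```

Call:
carry_out([
  {"x": 0.0028,"y": -0.001,"z": -0.03,"ax": -0.002,"ay": 0.005,"az": -0.003,"gripper": -1},
  {"x": 0,"y": 0,"z": -0.03,"ax": 0,"ay": 0,"az": 0,"gripper": -1},
  {"x": 0,"y": 0,"z": -0.0208,"ax": 0,"ay": 0,"az": 0,"gripper": -1},
  {"x": 0,"y": 0,"z": 0,"ax": 0,"ay": 0,"az": 0,"gripper": -1},
  {"x": 0,"y": 0,"z": 0,"ax": 0,"ay": 0,"az": 0,"gripper": 1},
  {"x": 0,"y": 0,"z": 0,"ax": 0,"ay": 0,"az": 0,"gripper": 1},
  {"x": 0,"y": 0,"z": 0,"ax": 0,"ay": 0,"az": 0,"gripper": 1},
  {"x": 0,"y": 0,"z": 0,"ax": 0,"ay": 0,"az": 0,"gripper": 1},
  {"x": 0,"y": 0,"z": 0,"ax": 0,"ay": 0,"az": 0,"gripper": 1},
  {"x": 0,"y": 0,"z": 0,"ax": 0,"ay": 0,"az": 0,"gripper": 1},
], grip_force=80)

```text
clock: 3.95
tool_pos: [0.6031, 0.3364, 0.0199]
tool_rot: [-1.716, -2.629, 0.005]
force: [-0.0, -0.6, -0.3]
finger_gap: -0.0
grip_force: 0.0
```

```bash
python3 - <<'E'
from h import *
im=optics.read_camera('wrist');s=optics.read_camera('side')
z=np.zeros((480,800,3),np.uint8);z[:,:480]=im[:,80:560];z[:,480:]=cv2.resize(s[300:480,140:260],(320,480));cv2.imwrite('pics/w3.png',z[...,::-1])
E
```

```text
(no output)
```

View pics/w3.png

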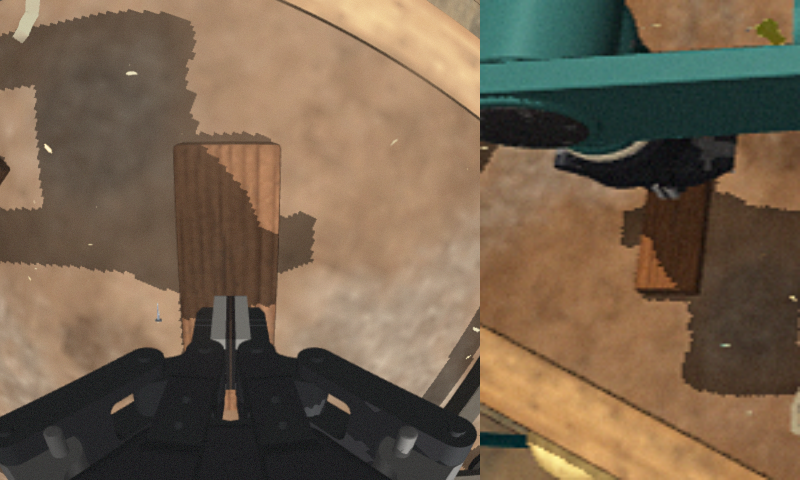

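The fingers shut above the block: the tips show at (312,297), higher than the stated frame would put them. I'll check how the camera sits relative to the tool, then feel for the block's top with the shut fingers.

```bash
python3 - <<'E'
from h import *
k=cam('wrist');o=sensors.get_obs();T=Ro.from_rotvec(o['tool_rot']);print(T.inv().apply(k['o']-o['tool_pos']),T.inv().apply(k['R'][2]))
k1=np.load('w1k.npz');T1=Ro.from_rotvec([2.038,1.783,.477]);print(T1.inv().apply(k1['o']-[.4856,.0037,.2855]))
A=T.inv()
for z in(.017,0,-.02,-.03): print(z,proj(k,o['tool_pos']+T.apply([[.011,0,z],[-.011,0,z]])).round(0).tolist(),proj(cam('side'),o['tool_pos']+T.apply([[0,0,z]])).round(0).tolist())
print(o['joints'],o['force'])
E
```

```text
[ 0.07785092  0.0004919  -0.15532971] [-3.04763014e-01  4.33425546e-04  9.52428117e-01]
[ 0.07803681  0.0003708  -0.15508186]
0.017 [[309.0, 266.0], [309.0, 305.0]] [[214.0, 373.0]]
0 [[309.0, 279.0], [309.0, 322.0]] [[212.0, 371.0]]
-0.02 [[309.0, 299.0], [309.0, 344.0]] [[210.0, 369.0]]
-0.03 [[309.0, 311.0], [309.0, 358.0]] [[209.0, 367.0]]
[4.26538223e-01 5.01963142e-01 1.25001942e+00 2.37708933e-04
 1.39369942e+00 1.24803735e-02] [ 0.26053224 -0.66749375  0.27911832]
```

Call:
carry_out([
  {"x": 0,"y": 0,"z": -0.003,"ax": 0,"ay": 0,"az": 0,"gripper": 1},
  {"x": 0,"y": 0,"z": 0,"ax": 0,"ay": 0,"az": 0,"gripper": 1},
])

```text
clock: 4.25
tool_pos: [0.6027, 0.3361, 0.0159]
tool_rot: [-1.716, -2.628, 0.007]
force: [0.2, 0.4, -0.2]
finger_gap: -0.002
grip_force: 0.0
```

Call:
carry_out([
  {"x": 0,"y": 0,"z": -0.003,"ax": 0,"ay": 0,"az": 0,"gripper": 1},
  {"x": 0,"y": 0,"z": 0,"ax": 0,"ay": 0,"az": 0,"gripper": 1},
])

```text
clock: 4.45
tool_pos: [0.6027, 0.3361, 0.013]
tool_rot: [-1.716, -2.628, 0.006]
force: [-0.3, 0.2, -0.5]
finger_gap: -0.0
grip_force: 0.0
```

Call:
carry_out([
  {"x": 0,"y": 0,"z": -0.003,"ax": 0,"ay": 0,"az": 0,"gripper": 1},
  {"x": 0,"y": 0,"z": 0,"ax": 0,"ay": 0,"az": 0,"gripper": 1},
])

```text
clock: 4.65
tool_pos: [0.6028, 0.3362, 0.0101]
tool_rot: [-1.716, -2.628, 0.006]
force: [0.3, 0.4, -0.7]
finger_gap: -0.001
grip_force: 0.0
```

Call:
carry_out([
  {"x": 0,"y": 0,"z": -0.003,"ax": 0,"ay": 0,"az": 0,"gripper": 1},
  {"x": 0,"y": 0,"z": 0,"ax": 0,"ay": 0,"az": 0,"gripper": 1},
])

```text
clock: 4.85
tool_pos: [0.6033, 0.3364, 0.0094]
tool_rot: [-1.716, -2.629, 0.004]
force: [-2.2, -0.4, 3.8]
finger_gap: -0.002
grip_force: 2.4
```

Call:
carry_out([
  {"x": 0,"y": 0,"z": -0.003,"ax": 0,"ay": 0,"az": 0,"gripper": 1},
  {"x": 0,"y": 0,"z": 0,"ax": 0,"ay": 0,"az": 0,"gripper": 1},
])

```text
clock: 5.05
tool_pos: [0.6034, 0.3364, 0.0094]
tool_rot: [-1.717, -2.63, 0.003]
force: [-6.7, -2.4, 13.8]
finger_gap: -0.002
grip_force: 7.2
```

Call:
carry_out([
  {"x": 0,"y": 0,"z": -0.003,"ax": 0,"ay": 0,"az": 0,"gripper": 1},
  {"x": 0,"y": 0,"z": 0,"ax": 0,"ay": 0,"az": 0,"gripper": 1},
])

```text
clock: 5.25
tool_pos: [0.6034, 0.3365, 0.0093]
tool_rot: [-1.717, -2.63, 0.002]
force: [-10.5, -5.2, 23.4]
finger_gap: -0.0
grip_force: 11.8
```

Contact came at TCP z ≈ 0.0095, so the shut tips are 12.5 mm behind the reported TCP. I'll lift, open and regrasp lower.

Call:
carry_out([
  {"x": 0,"y": 0,"z": 0.03,"ax": 0,"ay": 0,"az": 0,"gripper": 1},
  {"x": 0,"y": 0,"z": 0.01,"ax": 0,"ay": 0,"az": 0,"gripper": -1},
  {"x": 0,"y": 0,"z": 0,"ax": 0,"ay": 0,"az": 0,"gripper": -1},
  {"x": 0,"y": 0,"z": 0,"ax": 0,"ay": 0,"az": 0,"gripper": -1},
  {"x": 0,"y": 0,"z": 0,"ax": 0,"ay": 0,"az": 0,"gripper": -1},
  {"x": 0,"y": 0,"z": 0,"ax": 0,"ay": 0,"az": 0,"gripper": -1},
  {"x": 0,"y": 0,"z": 0,"ax": 0,"ay": 0,"az": 0,"gripper": -1},
])

```text
clock: 5.95
tool_pos: [0.6025, 0.336, 0.0403]
tool_rot: [-1.716, -2.628, 0.008]
force: [-0.0, -0.1, -0.1]
finger_gap: 0.997
grip_force: 0.0
```

```bash
python3 - <<'E'
from h import *
o=sensors.get_obs();print(o['clock'],o['finger_gap'],o['tool_pos'])
k=cam('wrist');im=optics.read_camera('wrist');np.save('w4.npy',im);cv2.imwrite('pics/w4.png',im[...,::-1])
go([.6025,.3365,-.013],down(23.8))
# block end edge: saturation along center column
g=im.astype(int)
for y in range(60,200,4): print(y,g[y,312].tolist(),end=' ')
print(plane(k,[[312,140.]],.022))
E
```

```text
5.95 0.9971315642733007 [0.60250658 0.33604312 0.04029992]
d [-0.0002  0.0004 -0.0537] w [ 0.0021 -0.005   0.0014] rows>= 1.07
60 [168, 138, 108] 64 [162, 131, 105] 68 [161, 131, 103] 72 [158, 128, 101] 76 [163, 132, 106] 80 [158, 127, 97] 84 [160, 128, 97] 88 [159, 130, 102] 92 [159, 126, 97] 96 [166, 134, 104] 100 [168, 135, 108] 104 [167, 135, 105] 108 [167, 130, 105] 112 [167, 135, 108] 116 [166, 134, 106] 120 [166, 134, 105] 124 [164, 130, 102] 128 [168, 135, 106] 132 [167, 133, 104] 136 [107, 85, 70] 140 [95, 73, 56] 144 [136, 99, 70] 148 [140, 101, 76] 152 [139, 99, 70] 156 [145, 104, 78] 160 [146, 106, 75] 164 [144, 104, 76] 168 [142, 99, 70] 172 [149, 107, 75] 176 [86, 64, 46] 180 [93, 70, 50] 184 [89, 63, 48] 188 [90, 66, 51] 192 [92, 67, 50] 196 [85, 64, 46] [[0.57455089 0.40286873 0.022     ]]
```

Call:
carry_out([
  {"x": -0.0003,"y": 0.0007,"z": -0.03,"ax": 0.002,"ay": -0.005,"az": 0.001,"gripper": -1},
  {"x": 0,"y": 0,"z": -0.0235,"ax": 0,"ay": 0,"az": 0,"gripper": -1},
  {"x": 0,"y": 0,"z": 0,"ax": 0,"ay": 0,"az": 0,"gripper": -1},
  {"x": 0,"y": 0,"z": 0,"ax": 0,"ay": 0,"az": 0,"gripper": 1},
  {"x": 0,"y": 0,"z": 0,"ax": 0,"ay": 0,"az": 0,"gripper": 1},
  {"x": 0,"y": 0,"z": 0,"ax": 0,"ay": 0,"az": 0,"gripper": 1},
  {"x": 0,"y": 0,"z": 0,"ax": 0,"ay": 0,"az": 0,"gripper": 1},
  {"x": 0,"y": 0,"z": 0,"ax": 0,"ay": 0,"az": 0,"gripper": 1},
], grip_force=80)

```text
clock: 6.8
tool_pos: [0.6044, 0.3378, -0.009]
tool_rot: [1.714, 2.629, 0.008]
force: [1.0, -0.6, 5.7]
finger_gap: 0.503
grip_force: 85.4
```

Call:
carry_out([
  {"x": 0,"y": 0,"z": 0.03,"ax": 0,"ay": 0,"az": 0,"gripper": 1},
  {"x": 0,"y": 0,"z": 0.045,"ax": 0,"ay": 0,"az": 0,"gripper": 1},
  {"x": 0,"y": 0,"z": 0.045,"ax": 0,"ay": 0,"az": 0,"gripper": 1},
  {"x": 0,"y": 0,"z": 0,"ax": 0,"ay": 0,"az": 0,"gripper": 1},
  {"x": 0,"y": 0,"z": 0,"ax": 0,"ay": 0,"az": 0,"gripper": 1},
])

```text
clock: 7.3
tool_pos: [0.6036, 0.3374, 0.1105]
tool_rot: [1.714, 2.629, 0.007]
force: [1.2, -0.0, -1.4]
finger_gap: 0.508
grip_force: 84.8
```

```bash
python3 - <<'E'
from h import *
o=sensors.get_obs();print(o['clock'],o['finger_gap'],o['tool_pos'],o['force'])
k=cam('wrist');T=Ro.from_rotvec(o['tool_rot']);im=optics.read_camera('wrist');np.save('w5.npy',im)
s=optics.read_camera('side');z=np.zeros((480,800,3),np.uint8);z[:,:480]=im[:,80:560];z[:,480:]=cv2.resize(s[240:480,110:270],(320,480));cv2.imwrite('pics/w5.png',z[...,::-1])
O=np.array([.5605,-.0055,.155]);C=colR(-7.6);O=O+C.apply([.001,0,0])
go(O+C.apply([0,0,.10]),toolR_col(-7.6))
# predicted block corners, top face at tool z=-.031
for zz in(-.031,-.009):print(zz,proj(k,o['tool_pos']+T.apply([[.07,-.0225,zz],[.07,.0225,zz]])).round(1).tolist())
E
```

```text
7.3 0.5075460721976409 [0.60361428 0.33741912 0.11047569] [ 1.17133155 -0.03712651 -1.38214171]
d [-0.0899 -0.3355  0.136 ] w [ 0.075  -0.5269 -0.5349] rows>= 7.46
-0.031 [[241.5, 152.8], [375.6, 152.7]]
-0.009 [[251.5, 149.0], [366.0, 149.0]]
```

View pics/w5.png

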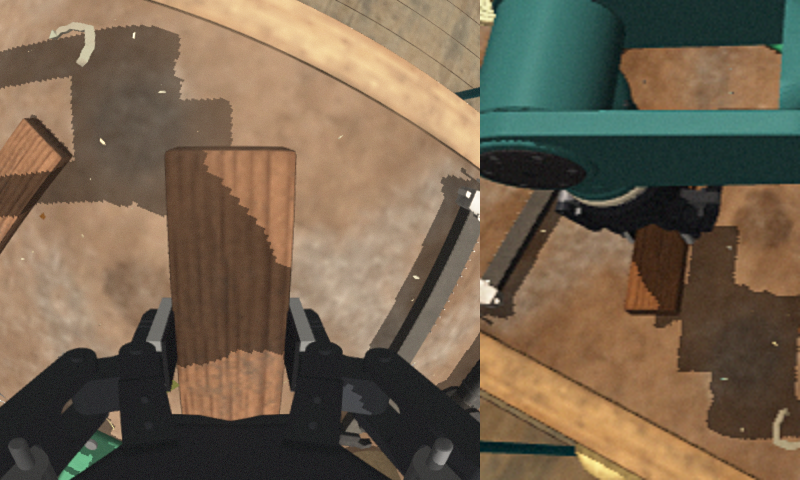

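The block is held squarely; its far top edge runs from (245,150) to (376,150) in full-image pixels, so it sits about 1 mm off centre. Next is the hover above the column.

Call:
carry_out([
  {"x": 0,"y": 0,"z": 0.0453,"ax": 0.0068,"ay": -0.0479,"az": -0.0486,"gripper": 1},
  {"x": 0,"y": 0,"z": 0.0453,"ax": 0.0068,"ay": -0.0479,"az": -0.0486,"gripper": 1},
  {"x": -0.01,"y": -0.0374,"z": 0.0253,"ax": 0.0068,"ay": -0.0479,"az": -0.0486,"gripper": 1},
  {"x": -0.01,"y": -0.0374,"z": 0.02,"ax": 0.0068,"ay": -0.0479,"az": -0.0486,"gripper": 1},
  {"x": -0.01,"y": -0.0374,"z": 0,"ax": 0.0068,"ay": -0.0479,"az": -0.0486,"gripper": 1},
  {"x": -0.01,"y": -0.0374,"z": 0,"ax": 0.0068,"ay": -0.0479,"az": -0.0486,"gripper": 1},
  {"x": -0.01,"y": -0.0374,"z": 0,"ax": 0.0068,"ay": -0.0479,"az": -0.0486,"gripper": 1},
  {"x": -0.01,"y": -0.0374,"z": 0,"ax": 0.0068,"ay": -0.0479,"az": -0.0486,"gripper": 1},
  {"x": -0.01,"y": -0.0374,"z": 0,"ax": 0.0068,"ay": -0.0479,"az": -0.0486,"gripper": 1},
  {"x": -0.01,"y": -0.0374,"z": 0,"ax": 0.0068,"ay": -0.0479,"az": -0.0486,"gripper": 1},
  {"x": -0.01,"y": -0.0374,"z": 0,"ax": 0.0068,"ay": -0.0479,"az": -0.0486,"gripper": 1},
  {"x": 0,"y": 0,"z": 0,"ax": 0,"ay": 0,"az": 0,"gripper": 1},
])

```text
clock: 8.6
tool_pos: [0.5093, -0.003, 0.2394]
tool_rot: [2.043, 1.779, 0.471]
force: [-0.1, 0.7, -1.4]
finger_gap: 0.506
grip_force: 84.6
```

```bash
cat > col.py <<'E'
from h import *
import sys
O=np.array([.5605,-.0055,.155]);C=colR(-7.6)
def st(t=None):
    o=sensors.get_obs();print(o['clock'],'gap',round(o['finger_gap'],3),'grip',round(o['grip_force'],1),'TCP col mm',(C.inv().apply(o['tool_pos']-O)*1e3).round(1),'F col',C.inv().apply(o['force']).round(1),'tilt err',C.inv().apply((Ro.from_rotvec(o['tool_rot'])*toolR_col(-7.6).inv()).as_rotvec()).round(4))
    if t is not None: go(O+C.apply(np.array(t)/1e3),toolR_col(-7.6))
if __name__=='__main__': st([float(a) for a in sys.argv[1:]] or None)
E
python3 col.py 1 -1 50; python3 -c "
from col import *
print('1mm up col z:',C.apply([0,0,.001]),'x',C.apply([.001,0,0]),'y',C.apply([0,.001,0]))"
```

```text
8.6 gap 0.506 grip 84.6 TCP col mm [-2.  -4.3 98.7] F col [-0.9  0.7 -1.1] tilt err [-0.0047  0.0032 -0.0044]
d [ 0.0271 -0.0003 -0.0406] w [ 0.0015 -0.0034  0.0061] rows>= 0.98
1mm up col z: [-4.95607770e-04  6.61281951e-05  8.66025404e-04] x [ 0.00085842 -0.00011454  0.0005    ] y [0.00013226 0.00099122 0.        ]
```

Call:
carry_out([
  {"x": 0.0136,"y": 0.001,"z": -0.0203,"ax": 0.0015,"ay": -0.0034,"az": 0.0061,"gripper": 1},
  {"x": 0.0136,"y": 0.001,"z": -0.0203,"ax": 0,"ay": 0,"az": 0,"gripper": 1},
  {"x": 0,"y": 0,"z": 0,"ax": 0,"ay": 0,"az": 0,"gripper": 1},
  {"x": 0,"y": 0,"z": 0,"ax": 0,"ay": 0,"az": 0,"gripper": 1},
])

```text
clock: 9.0
tool_pos: [0.5392, 0.003, 0.2012]
tool_rot: [2.031, 1.79, 0.483]
force: [-0.1, -0.1, -1.2]
finger_gap: 0.5
grip_force: 84.5
```

```bash
python3 col.py 1 -1 25; python3 - <<'E'
from h import *
im=optics.read_camera('wrist');s=optics.read_camera('side')
z=np.zeros((480,800,3),np.uint8);z[:,:480]=im[:,80:560];z[:,480:]=cv2.resize(s[130:310,225:345],(320,480));cv2.imwrite('pics/w6.png',z[...,::-1])
E
```

```text
9.0 gap 0.5 grip 84.5 TCP col mm [ 3.8  5.6 51.2] F col [-0.7 -0.1 -1. ] tilt err [ 0.0051 -0.002   0.0055]
d [ 0.0096 -0.008  -0.0241] w [-0.0014  0.0022 -0.0073] rows>= 0.54
```

View pics/w6.png

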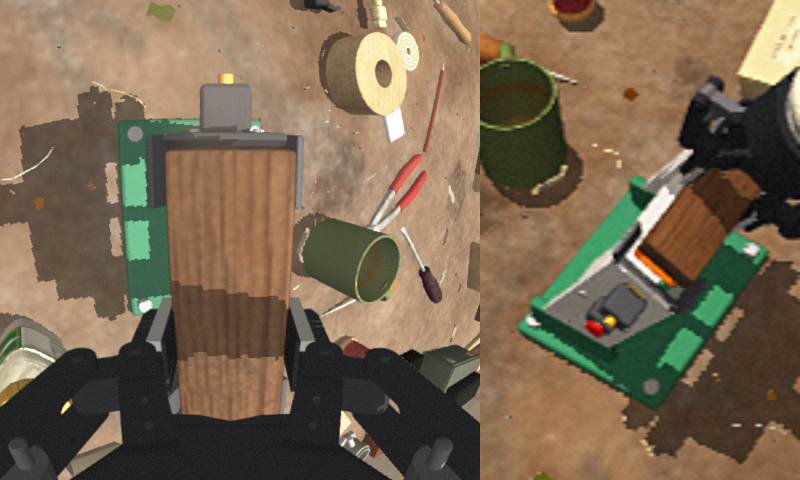

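The block sits over the mouth, with its far edge just inside the +y flare at row 150. The TCP is off in y because I read the pose before it had settled, so I'll correct that and wait.

Call:
carry_out([
  {"x": -0.0003,"y": -0.0067,"z": -0.0068,"ax": -0.0014,"ay": 0.0022,"az": -0.0073,"gripper": 1},
  {"x": 0,"y": 0,"z": 0,"ax": 0,"ay": 0,"az": 0,"gripper": 1},
  {"x": 0,"y": 0,"z": 0,"ax": 0,"ay": 0,"az": 0,"gripper": 1},
  {"x": 0,"y": 0,"z": 0,"ax": 0,"ay": 0,"az": 0,"gripper": 1},
  {"x": 0,"y": 0,"z": 0,"ax": 0,"ay": 0,"az": 0,"gripper": 1},
])

```text
clock: 9.6
tool_pos: [0.5397, -0.0043, 0.1971]
tool_rot: [2.035, 1.779, 0.482]
force: [0.2, -0.4, -1.2]
finger_gap: 0.509
grip_force: 84.5
```

```bash
python3 col.py 1 -1 25; python3 - <<'E'
from col import *
o=sensors.get_obs();k=cam('wrist');im=optics.read_camera('wrist').astype(int);np.save('w7.npy',im)
T=Ro.from_rotvec(o['tool_rot'])
for x in (290,312,335): print(x,[ (y,int(im[y,x].sum()),round(im[y,x,2]/max(1,im[y,x,0]),2)) for y in range(100,166,3)])
for xx in(.068,.07,.072):print(xx,proj(k,o['tool_pos']+T.apply([[xx,0,-.028]])).round(1).tolist())
print('flare top +y, mouth +y',proj(k,O+C.apply([[0,.0785,.043],[0,.0715,.03]])).round(1).tolist())
E
```

```text
9.6 gap 0.509 grip 84.5 TCP col mm [ 3.1 -1.6 46.9] F col [-0.3 -0.4 -1.2] tilt err [-0.0004 -0.0054 -0.0009]
d [ 0.0091 -0.0006 -0.02  ] w [0.0006 0.0054 0.001 ] rows>= 0.44
290 [(100, 387, np.float64(0.91)), (103, 386, np.float64(0.93)), (106, 387, np.float64(0.93)), (109, 387, np.float64(0.95)), (112, 312, np.float64(0.91)), (115, 269, np.float64(0.88)), (118, 362, np.float64(0.92)), (121, 372, np.float64(0.92)), (124, 274, np.float64(0.89)), (127, 280, np.float64(0.88)), (130, 268, np.float64(0.86)), (133, 284, np.float64(0.89)), (136, 273, np.float64(0.85)), (139, 455, np.float64(0.7)), (142, 415, np.float64(0.46)), (145, 408, np.float64(0.55)), (148, 238, np.float64(0.64)), (151, 324, np.float64(0.55)), (154, 346, np.float64(0.57)), (157, 357, np.float64(0.55)), (160, 359, np.float64(0.56)), (163, 357, np.float64(0.56))]
312 [(100, 396, np.float64(0.93)), (103, 396, np.float64(0.93)), (106, 400, np.float64(0.96)), (109, 389, np.float64(0.93)), (112, 280, np.float64(0.86)), (115, 277, np.float64(0.84)), (118, 353, np.float64(0.9)), (121, 366, np.float64(0.92)), (124, 287, np.flo
[... 489 characters left out ...]
0.67)), (109, 417, np.float64(0.67)), (112, 402, np.float64(1.05)), (115, 356, np.float64(1.05)), (118, 361, np.float64(0.94)), (121, 376, np.float64(0.94)), (124, 272, np.float64(0.89)), (127, 264, np.float64(0.87)), (130, 263, np.float64(0.9)), (133, 264, np.float64(0.88)), (136, 261, np.float64(0.89)), (139, 492, np.float64(0.91)), (142, 593, np.float64(0.91)), (145, 543, np.float64(0.92)), (148, 205, np.float64(0.61)), (151, 323, np.float64(0.54)), (154, 353, np.float64(0.53)), (157, 375, np.float64(0.53)), (160, 360, np.float64(0.53)), (163, 367, np.float64(0.51))]
0.068 [[308.8, 158.1]]
0.07 [[308.8, 152.3]]
0.072 [[308.8, 146.4]]
flare top +y, mouth +y [[301.4, 124.0], [301.9, 139.5]]
```

Call:
carry_out([
  {"x": 0.0023,"y": -0.0001,"z": -0.005,"ax": 0.0006,"ay": 0.0054,"az": 0.001,"gripper": 1},
  {"x": 0.0023,"y": -0.0001,"z": -0.005,"ax": 0,"ay": 0,"az": 0,"gripper": 1},
  {"x": 0.0023,"y": -0.0002,"z": -0.005,"ax": 0,"ay": 0,"az": 0,"gripper": 1},
  {"x": 0.0023,"y": -0.0002,"z": -0.005,"ax": 0,"ay": 0,"az": 0,"gripper": 1},
  {"x": 0,"y": 0,"z": 0,"ax": 0,"ay": 0,"az": 0,"gripper": 1},
  {"x": 0,"y": 0,"z": 0,"ax": 0,"ay": 0,"az": 0,"gripper": 1},
  {"x": 0,"y": 0,"z": 0,"ax": 0,"ay": 0,"az": 0,"gripper": 1},
])

```text
clock: 10.35
tool_pos: [0.549, -0.0049, 0.177]
tool_rot: [2.037, 1.784, 0.478]
force: [0.2, -0.6, -0.4]
finger_gap: 0.506
grip_force: 84.5
```

```bash
python3 col.py 1 -1 12
```

```text
10.35 gap 0.506 grip 84.5 TCP col mm [ 1.1 -0.9 24.8] F col [-0.  -0.6 -0.5] tilt err [0.     0.0002 0.0001]
d [ 0.0063 -0.0009 -0.0111] w [-0.     -0.0002 -0.0001] rows>= 0.26
```

Call:
carry_out([
  {"x": 0.0021,"y": -0.0003,"z": -0.0037,"ax": 0,"ay": 0,"az": 0,"gripper": 1},
  {"x": 0.0021,"y": -0.0003,"z": -0.0037,"ax": 0,"ay": 0,"az": 0,"gripper": 1},
  {"x": 0.0021,"y": -0.0003,"z": -0.0037,"ax": 0,"ay": 0,"az": 0,"gripper": 1},
  {"x": 0,"y": 0,"z": 0,"ax": 0,"ay": 0,"az": 0,"gripper": 1},
  {"x": 0,"y": 0,"z": 0,"ax": 0,"ay": 0,"az": 0,"gripper": 1},
])

```text
clock: 10.85
tool_pos: [0.5551, -0.0058, 0.1655]
tool_rot: [2.038, 1.784, 0.477]
force: [-1.6, 0.4, -0.5]
finger_gap: 0.504
grip_force: 85.0
```

```bash
python3 col.py 1 -1 -4
```

```text
10.85 gap 0.504 grip 85.0 TCP col mm [ 0.6 -1.  11.8] F col [-1.7  0.2  0.4] tilt err [-0.0001  0.0013  0.0001]
d [ 0.0082 -0.0011 -0.0135] w [-0.0001 -0.0013 -0.0001] rows>= 0.32
```

Call:
carry_out([
  {"x": 0.002,"y": -0.0003,"z": -0.0034,"ax": 0,"ay": 0,"az": 0,"gripper": 1},
  {"x": 0.002,"y": -0.0003,"z": -0.0034,"ax": 0,"ay": 0,"az": 0,"gripper": 1},
  {"x": 0.002,"y": -0.0003,"z": -0.0034,"ax": 0,"ay": 0,"az": 0,"gripper": 1},
  {"x": 0.002,"y": -0.0003,"z": -0.0034,"ax": 0,"ay": 0,"az": 0,"gripper": 1},
  {"x": 0,"y": 0,"z": 0,"ax": 0,"ay": 0,"az": 0,"gripper": 1},
  {"x": 0,"y": 0,"z": 0,"ax": 0,"ay": 0,"az": 0,"gripper": 1},
])

```text
clock: 11.45
tool_pos: [0.5633, -0.0069, 0.1521]
tool_rot: [2.038, 1.784, 0.478]
force: [-1.8, 1.2, 1.1]
finger_gap: 0.505
grip_force: 85.3
```

```bash
python3 col.py 1 -1 -20
```

```text
11.45 gap 0.505 grip 85.3 TCP col mm [ 1.1 -1.  -4. ] F col [-1.1  1.   1.9] tilt err [0.0002 0.0003 0.0001]
d [ 0.0078 -0.0011 -0.0139] w [-0.0002 -0.0003 -0.0002] rows>= 0.32
```

Call:
carry_out([
  {"x": 0.002,"y": -0.0003,"z": -0.0035,"ax": 0,"ay": 0,"az": 0,"gripper": 1},
  {"x": 0.002,"y": -0.0003,"z": -0.0035,"ax": 0,"ay": 0,"az": 0,"gripper": 1},
  {"x": 0,"y": 0,"z": 0,"ax": 0,"ay": 0,"az": 0,"gripper": 1},
  {"x": 0,"y": 0,"z": 0,"ax": 0,"ay": 0,"az": 0,"gripper": 1},
])

```text
clock: 11.85
tool_pos: [0.5677, -0.0075, 0.1455]
tool_rot: [2.037, 1.783, 0.479]
force: [-1.1, 1.9, 1.3]
finger_gap: 0.502
grip_force: 85.2
```

Call:
carry_out([
  {"x": 0.002,"y": -0.0003,"z": -0.0035,"ax": 0,"ay": 0,"az": 0,"gripper": 1},
  {"x": 0.002,"y": -0.0003,"z": -0.0035,"ax": 0,"ay": 0,"az": 0,"gripper": 1},
  {"x": 0,"y": 0,"z": 0,"ax": 0,"ay": 0,"az": 0,"gripper": 1},
  {"x": 0,"y": 0,"z": 0,"ax": 0,"ay": 0,"az": 0,"gripper": 1},
])

```text
clock: 12.25
tool_pos: [0.5718, -0.0081, 0.1385]
tool_rot: [2.037, 1.783, 0.479]
force: [-1.9, 1.6, 2.5]
finger_gap: 0.508
grip_force: 85.3
```

```bash
python3 col.py 1 -1 -28;  python3 - <<'E'
from col import *
o=sensors.get_obs();k=cam('wrist');im=optics.read_camera('wrist').astype(int)
T=Ro.from_rotvec(o['tool_rot'])
for x in (290,312,335): print(x,[ (y,int(im[y,x].sum()),round(float(im[y,x,2]/max(1,im[y,x,0])),2)) for y in range(124,170,2)])
for zz in (-.028,-.034,-.022):print(zz,proj(k,o['tool_pos']+T.apply([[.071,-.0225,zz],[.071,.0225,zz]])).round(1).tolist())
print(proj(k,O+C.apply([[0,.0785,.043],[0,.0715,.03]])).round(1).tolist())
print(optics.read_camera('side').shape)
np.save('w8.npy',im)
E
```

```text
12.25 gap 0.508 grip 85.3 TCP col mm [  1.7  -1.  -20. ] F col [-0.5  1.3  3.2] tilt err [ 0.0004 -0.0009  0.    ]
d [ 0.0033 -0.0004 -0.0073] w [-0.0002  0.0009 -0.0002] rows>= 0.16
290 [(124, 295, 0.9), (126, 288, 0.91), (128, 290, 0.89), (130, 273, 0.88), (132, 264, 0.89), (134, 279, 0.88), (136, 275, 0.89), (138, 276, 0.89), (140, 281, 0.87), (142, 283, 0.89), (144, 291, 0.89), (146, 690, 0.94), (148, 441, 0.82), (150, 309, 0.6), (152, 345, 0.57), (154, 361, 0.57), (156, 376, 0.55), (158, 361, 0.53), (160, 371, 0.56), (162, 368, 0.57), (164, 361, 0.55), (166, 371, 0.57), (168, 360, 0.55)]
312 [(124, 288, 0.91), (126, 281, 0.94), (128, 284, 0.91), (130, 287, 0.9), (132, 284, 0.92), (134, 276, 0.93), (136, 273, 0.89), (138, 288, 0.9), (140, 278, 0.94), (142, 278, 0.89), (144, 285, 0.92), (146, 714, 0.95), (148, 424, 0.8), (150, 240, 0.62), (152, 258, 0.56), (154, 254, 0.59), (156, 259, 0.61), (158, 247, 0.61), (160, 253, 0.59), (162, 245, 0.57), (164, 276, 0.6), (166, 350, 0.53), (168, 353, 0.55)]
335 [(124, 285, 0.93), (126, 262, 0.94), (128, 282, 0.92), (130, 266, 0.91), (132, 263, 0.97), (134, 259, 0.92), (136, 264, 0.96), (138, 273, 0.97), (140, 267, 0.95), (142, 262, 0.94), (144, 268, 0.92), (146, 710, 0.95), (148, 466, 0.83), (150, 217, 0.59), (152, 231, 0.55), (154, 240, 0.58), (156, 248, 0.55), (158, 265, 0.6), (160, 239, 0.56), (162, 253, 0.55), (164, 259, 0.57), (166, 259, 0.56), (168, 255, 0.54)]
-0.028 [[243.2, 150.3], [374.6, 150.3]]
-0.034 [[240.0, 151.4], [377.7, 151.4]]
-0.022 [[246.1, 149.3], [371.7, 149.3]]
[[301.6, 122.6], [302.6, 148.1]]
(480, 640, 3)
```

```bash
python3 - <<'E'
import numpy as np
for n in('w5','w7','w8'):
    im=np.load(n+'.npy').astype(int)
    for y in(160,175):
        print(n,y,[(x,int(im[y,x].sum()),round(float(im[y,x,2]/max(1,im[y,x,0])),2)) for x in list(range(236,252,1))],[(x,int(im[y,x].sum()),round(float(im[y,x,2]/max(1,im[y,x,0])),2)) for x in list(range(366,386,1))])
E
```

```text
w5 160 [(236, 262, 0.76), (237, 260, 0.76), (238, 253, 0.75), (239, 257, 0.73), (240, 258, 0.73), (241, 261, 0.74), (242, 262, 0.73), (243, 256, 0.73), (244, 215, 0.69), (245, 184, 0.54), (246, 184, 0.49), (247, 208, 0.57), (248, 206, 0.54), (249, 204, 0.51), (250, 234, 0.57), (251, 231, 0.55)] [(366, 371, 0.51), (367, 355, 0.5), (368, 355, 0.52), (369, 335, 0.5), (370, 339, 0.52), (371, 345, 0.52), (372, 338, 0.5), (373, 335, 0.5), (374, 324, 0.5), (375, 289, 0.54), (376, 374, 0.61), (377, 436, 0.63), (378, 436, 0.62), (379, 442, 0.62), (380, 436, 0.62), (381, 439, 0.63), (382, 433, 0.63), (383, 429, 0.62), (384, 434, 0.63), (385, 445, 0.65)]
w5 175 [(236, 275, 0.7), (237, 261, 0.67), (238, 292, 0.73), (239, 282, 0.72), (240, 277, 0.71), (241, 279, 0.71), (242, 272, 0.68), (243, 290, 0.72), (244, 282, 0.72), (245, 187, 0.62), (246, 202, 0.54), (247, 207, 0.57), (248, 200, 0.52), (249, 225, 0.55), (250, 226, 0.53), (251, 245, 0.56)] [(366, 385, 0.53), (367, 365, 0.5), (368, 358, 0.51), (369, 347, 0.51), (370, 349, 0.53), (371, 346, 0.53), (372, 338, 0.53), (373, 337, 0.53), (374, 304
[... 2124 characters left out ...]
, 0.94), (384, 352, 0.94), (385, 361, 0.94)]
w8 175 [(236, 711, 0.95), (237, 711, 0.95), (238, 554, 0.92), (239, 373, 0.91), (240, 343, 0.92), (241, 351, 0.92), (242, 352, 0.93), (243, 360, 0.92), (244, 331, 0.94), (245, 218, 0.61), (246, 289, 0.52), (247, 315, 0.53), (248, 334, 0.53), (249, 350, 0.53), (250, 367, 0.53), (251, 375, 0.52)] [(366, 232, 0.52), (367, 220, 0.53), (368, 224, 0.56), (369, 223, 0.56), (370, 225, 0.54), (371, 218, 0.54), (372, 210, 0.57), (373, 212, 0.54), (374, 189, 0.53), (375, 244, 0.73), (376, 318, 0.9), (377, 350, 0.93), (378, 344, 0.91), (379, 343, 0.92), (380, 341, 0.92), (381, 349, 0.96), (382, 343, 0.93), (383, 341, 0.92), (384, 342, 0.92), (385, 343, 0.94)]
```

No slip (edges constant at 244–376). I'll keep pressing.

Call:
carry_out([
  {"x": 0.0015,"y": -0.0002,"z": -0.0026,"ax": 0,"ay": 0,"az": 0,"gripper": 1},
  {"x": 0.0015,"y": -0.0002,"z": -0.0026,"ax": 0,"ay": 0,"az": 0,"gripper": 1},
  {"x": 0,"y": 0,"z": 0,"ax": 0,"ay": 0,"az": 0,"gripper": 1},
  {"x": 0,"y": 0,"z": 0,"ax": 0,"ay": 0,"az": 0,"gripper": 1},
])

```text
clock: 12.75
tool_pos: [0.5746, -0.0084, 0.1335]
tool_rot: [2.037, 1.783, 0.479]
force: [-2.0, 2.7, 4.8]
finger_gap: 0.507
grip_force: 85.5
```

Call:
carry_out([
  {"x": 0.0012,"y": -0.0002,"z": -0.0022,"ax": 0,"ay": 0,"az": 0,"gripper": 1},
  {"x": 0.0012,"y": -0.0002,"z": -0.0022,"ax": 0,"ay": 0,"az": 0,"gripper": 1},
  {"x": 0,"y": 0,"z": 0,"ax": 0,"ay": 0,"az": 0,"gripper": 1},
  {"x": 0,"y": 0,"z": 0,"ax": 0,"ay": 0,"az": 0,"gripper": 1},
])

```text
clock: 13.15
tool_pos: [0.5771, -0.0088, 0.1293]
tool_rot: [2.037, 1.783, 0.479]
force: [-2.0, 3.5, 5.5]
finger_gap: 0.508
grip_force: 85.7
```

```bash
python3 col.py 1 -1 -32
```

```text
13.15 gap 0.508 grip 85.7 TCP col mm [  1.7  -1.  -30.7] F col [0.6 3.2 6. ] tilt err [ 0.0005 -0.001  -0.    ]
d [ 0.      0.     -0.0015] w [-0.0003  0.001  -0.0002] rows>= 0.03
```

Call:
carry_out([
  {"x": 0.0003,"y": -0.0001,"z": -0.002,"ax": 0,"ay": 0.001,"az": 0,"gripper": 1},
  {"x": 0,"y": 0,"z": 0,"ax": 0,"ay": 0,"az": 0,"gripper": 1},
  {"x": 0,"y": 0,"z": 0,"ax": 0,"ay": 0,"az": 0,"gripper": 1},
])

```text
clock: 13.45
tool_pos: [0.5778, -0.0088, 0.1279]
tool_rot: [2.036, 1.783, 0.48]
force: [-1.7, 3.2, 6.3]
finger_gap: 0.505
grip_force: 85.7
```

```bash
python3 col.py 1 -1 -34; python3 - <<'E'
from col import *
o=sensors.get_obs();k=cam('wrist');im=optics.read_camera('wrist');np.save('w9.npy',im);ks=cam('side');s=optics.read_camera('side');np.save('s9.npy',s)
z=np.zeros((600,800,3),np.uint8)
p=proj(k,O+C.apply([[0,.075,0],[.0,.08,0],[0,.07,0],[0,-.075,.0]]));print(p.round(1));q=proj(ks,O+C.apply([[0,0,0],[0,.08,-.036],[0,.07,-.003],[-.0225,.07,-.003],[-.0225,-.07,-.003],[-.0225,-.07,-.025],[-.0225,.07,-.025]]));print(q.round(1))
z[:300,:400]=cv2.resize(im[90:210,230:390],(400,300),interpolation=cv2.INTER_CUBIC)
z[300:,:400]=cv2.resize(s[165:285,225:385],(400,300),interpolation=cv2.INTER_CUBIC)
t=optics.read_camera('top');np.save('t9.npy',t);z[:300,400:]=cv2.resize(t[170:245,265:365],(400,300),interpolation=cv2.INTER_CUBIC)
z[300:,400:]=cv2.resize(im[270:420,200:400],(400,300))
cv2.imwrite('pics/w9.png',z[...,::-1])
E
```

```text
13.45 gap 0.505 grip 85.7 TCP col mm [  1.7  -1.  -32.3] F col [1.3 3.  6.5] tilt err [ 0.0005 -0.0014  0.    ]
d [ 0.0002 -0.     -0.0019] w [-0.0003  0.0014 -0.0003] rows>= 0.04
[[303.6 134.7]
 [303.6 119.6]
 [303.7 149.8]
 [305.7 459.8]]
[[302.  212.9]
 [274.5 244.3]
 [282.8 237.4]
 [291.  244.5]
 [326.5 197.6]
 [322.2 200.6]
 [287.1 246.7]]
```

View pics/w9.png

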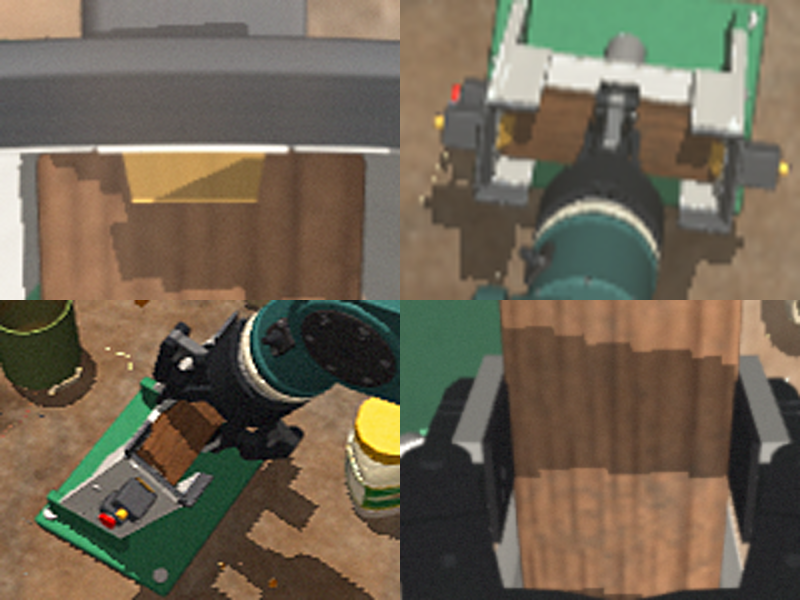

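The +y brass tooth is snapped over the block end (rows about 151–171 in the wrist picture), and the top view shows brass at both ends. I'll check the −y catch numerically, then release.

```bash
python3 - <<'E'
from col import *
k=cam('top');t=np.load('t9.npy').astype(int)
m=(t[...,0]>t[...,2]*1.9)&(t[...,0]>90)
ys,xs=np.nonzero(m[170:245,265:365]);d=rays(k,np.c_[xs+265,ys+170].astype(float))@C.as_matrix();o=C.inv().apply(k['o']-O);P=o+d*((.01-o[2])/d[:,2])[:,None]*1
P=P*1e3
for s in(1,-1):
    q=P[(P[:,1]*s>50)&(P[:,1]*s<85)&(abs(P[:,0])<20)]
    print(s,len(q),q[:,1].min().round(1) if len(q) else '',q[:,1].max().round(1) if len(q) else '')
    print(np.histogram(q[:,1]*s,bins=range(50,86,3))[0])
E
```

```text
1 28 56.9 72.1
[ 0  0  1  0  5 10 10  2  0  0  0]
-1 24 -70.3 -62.7
[0 0 0 0 7 9 8 0 0 0 0]
```

Call:
carry_out([
  {"x": 0,"y": 0,"z": 0,"ax": 0,"ay": 0,"az": 0,"gripper": -1},
  {"x": 0,"y": 0,"z": 0,"ax": 0,"ay": 0,"az": 0,"gripper": -1},
  {"x": 0,"y": 0,"z": 0,"ax": 0,"ay": 0,"az": 0,"gripper": -1},
  {"x": 0,"y": 0,"z": 0,"ax": 0,"ay": 0,"az": 0,"gripper": -1},
  {"x": 0,"y": 0,"z": 0,"ax": 0,"ay": 0,"az": 0,"gripper": -1},
  {"x": -0.015,"y": 0.002,"z": 0.026,"ax": 0,"ay": 0,"az": 0,"gripper": -1},
  {"x": -0.02,"y": 0.0026,"z": 0.0346,"ax": 0,"ay": 0,"az": 0,"gripper": -1},
  {"x": -0.02,"y": 0.0026,"z": 0.0346,"ax": 0,"ay": 0,"az": 0,"gripper": -1},
  {"x": -0.02,"y": 0.0026,"z": 0.0346,"ax": 0,"ay": 0,"az": 0,"gripper": -1},
  {"x": 0,"y": 0,"z": 0,"ax": 0,"ay": 0,"az": 0,"gripper": -1},
  {"x": 0,"y": 0,"z": 0,"ax": 0,"ay": 0,"az": 0,"gripper": -1},
  {"x": 0,"y": 0,"z": 0,"ax": 0,"ay": 0,"az": 0,"gripper": -1},
])

```text
clock: 14.8
tool_pos: [0.5014, 0.0007, 0.2543]
tool_rot: [2.04, 1.786, 0.474]
force: [0.4, 0.6, -0.3]
finger_gap: 1.002
grip_force: 0.0
```

```bash
python3 - <<'E'
from col import *
st()
k=cam('wrist');im=optics.read_camera('wrist');np.save('w10.npy',im);t=im.astype(int)
# brass pixels over block ends, at catch top plane ~z=.01
m=(t[...,0]>t[...,2]*1.9)&(t[...,0]>120)
ys,xs=np.nonzero(m);d=rays(k,np.c_[xs,ys].astype(float))@C.as_matrix();o=C.inv().apply(k['o']-O);P=(o+d*((.01-o[2])/d[:,2])[:,None])*1e3
for s in(1,-1):
    q=P[(P[:,1]*s>45)&(P[:,1]*s<85)&(abs(P[:,0])<15)];print(s,np.histogram(q[:,1]*s,bins=range(45,86,3))[0])
P=(o+d*((-.0-o[2])/d[:,2])[:,None])*1e3
# wood colour in the middle
for y in(-40,0,40): 
    a=proj(k,O+C.apply([[0,y/1e3,0]]))[0].round().astype(int);print(y,a,t[a[1],a[0]])
# block 2 with side-lit wood: use known pose
go([.4245,.2925,.0],down(-23))
go([.4245,.2925,.08],down(-23))
E
```

```text
14.8 gap 1.002 grip 0.0 TCP col mm [ -1.8  -1.7 115.7] F col [ 0.1  0.7 -0.4] tilt err [-0.0003  0.0046  0.0001]
1 [33 22  0  0  0  0 23 61 46  0  0  0  0]
-1 [ 3  4  3  3 31 75 62 57 57 76 39  0  0]
-40 [312 279] [135  97  76]
0 [312 231] [137  99  74]
40 [313 178] [134  99  74]
d [-0.0768  0.2918 -0.2537] w [ 0.1374  0.5009 -0.2627] rows>= 7.88
d [-0.0768  0.2918 -0.1737] w [ 0.1374  0.5009 -0.2627] rows>= 6.96
```

Call:
carry_out([
  {"x": -0.0096,"y": 0.0365,"z": 0,"ax": 0.0172,"ay": 0.0626,"az": -0.0328,"gripper": -1},
  {"x": -0.0096,"y": 0.0365,"z": 0,"ax": 0.0172,"ay": 0.0626,"az": -0.0328,"gripper": -1},
  {"x": -0.0096,"y": 0.0365,"z": 0,"ax": 0.0172,"ay": 0.0626,"az": -0.0328,"gripper": -1},
  {"x": -0.0096,"y": 0.0365,"z": 0,"ax": 0.0172,"ay": 0.0626,"az": -0.0328,"gripper": -1},
  {"x": -0.0096,"y": 0.0365,"z": -0.033,"ax": 0.0172,"ay": 0.0626,"az": -0.0328,"gripper": -1},
  {"x": -0.0096,"y": 0.0365,"z": -0.033,"ax": 0.0172,"ay": 0.0626,"az": -0.0328,"gripper": -1},
  {"x": -0.0096,"y": 0.0365,"z": -0.033,"ax": 0.0172,"ay": 0.0626,"az": -0.0328,"gripper": -1},
  {"x": -0.0096,"y": 0.0365,"z": -0.033,"ax": 0.0172,"ay": 0.0626,"az": -0.0328,"gripper": -1},
  {"x": 0,"y": 0,"z": -0.0417,"ax": 0,"ay": 0,"az": 0,"gripper": -1},
  {"x": 0,"y": 0,"z": 0,"ax": 0,"ay": 0,"az": 0,"gripper": -1},
  {"x": 0,"y": 0,"z": 0,"ax": 0,"ay": 0,"az": 0,"gripper": -1},
  {"x": 0,"y": 0,"z": 0,"ax": 0,"ay": 0,"az": 0,"gripper": -1},
])

```text
clock: 16.05
tool_pos: [0.4266, 0.2925, 0.0849]
tool_rot: [2.617, 1.731, 0.009]
force: [0.1, 0.1, 0.3]
finger_gap: 0.998
grip_force: 0.0
```

```bash
python3 - <<'E'
from h import *
o=sensors.get_obs();print(o['clock'],o['tool_pos'],abs(o['joint_vel']).max())
go([.4245,.2925,.08],down(-23))
T=Ro.from_rotvec(o['tool_rot']);k=cam('wrist');im=optics.read_camera('wrist');np.save('w11.npy',im);t=im.astype(int)
# predicted top-face corners
c=np.array([.4245,.2925,.022]);u=np.array([np.cos(np.radians(67)),np.sin(np.radians(67)),0]);n=np.array([-u[1],u[0],0])
print(proj(k,[c+u*.07,c-u*.07,c+n*.0225,c-n*.0225,c]).round(0).tolist())
for nm,d,r in(('+u',u,(.055,.085)),('+n',n,(.01,.035)),('-n',-n,(.01,.035))):
    for off in((-.012,.012) if nm=='+u' else (.03,.06)):
        w=(n if nm=='+u' else u)*off;q=np.linspace(*r,16);px=proj(k,[c+w+d*a for a in q]).round().astype(int)
        print(nm,off,[(round(a*1e3),int(t[y,x].sum()),round(float(t[y,x,2]/t[y,x,0]),2)) for a,(x,y) in zip(q,px)])
E
```

```text
16.05 [0.42655899 0.29249475 0.08494131] 0.022834873909067605
d [-0.0021  0.     -0.0049] w [-0.0002  0.0071  0.0005] rows>= 0.11
[[305.0, 144.0], [306.0, 352.0], [270.0, 258.0], [342.0, 258.0], [306.0, 258.0]]
+u -0.012 [(55, 298, 0.51), (57, 300, 0.5), (59, 291, 0.51), (61, 291, 0.52), (63, 280, 0.5), (65, 282, 0.52), (67, 292, 0.51), (69, 274, 0.52), (71, 243, 0.61), (73, 347, 0.63), (75, 351, 0.62), (77, 368, 0.65), (79, 358, 0.64), (81, 356, 0.63), (83, 363, 0.64), (85, 372, 0.66)]
+u 0.012 [(55, 337, 0.52), (57, 336, 0.54), (59, 328, 0.51), (61, 324, 0.53), (63, 299, 0.53), (65, 295, 0.52), (67, 313, 0.53), (69, 265, 0.56), (71, 303, 0.62), (73, 352, 0.63), (75, 358, 0.64), (77, 361, 0.65), (79, 367, 0.64), (81, 367, 0.62), (83, 369, 0.64), (85, 357, 0.62)]
+n 0.03 [(10, 334, 0.53), (12, 301, 0.55), (13, 339, 0.53), (15, 321, 0.51), (17, 305, 0.51), (18, 321, 0.51), (20, 286, 0.53), (22, 290, 0.53), (23, 211, 0.66), (25, 291, 0.63), (27, 223, 0.64), (28, 211, 0.66), (30, 203, 0.65), (32, 223, 0.67), (33, 208, 0.67), (35, 204, 0.63)]
+n 0.06 [(10, 348, 0.53), (12, 329, 0.51), (13, 312, 0.52), (15, 348, 0.52), (17, 319, 0.52), (18, 343, 0.54), (20, 349, 0.52), (22, 284, 0.56), (23, 232, 0.65), (25, 230, 0.67), (27, 387, 0.67), (28, 388, 0.69), (30, 397, 0.68), (32, 393, 0.69), (33, 389, 0.69), (35, 382, 0.67)]
-n 0.03 [(10, 343, 0.51), (12, 324, 0.5), (13, 274, 0.49), (15, 295, 0.48), (17, 350, 0.5), (18, 328, 0.51), (20, 311, 0.49), (22, 349, 0.53), (23, 332, 0.64), (25, 336, 0.61), (27, 350, 0.63), (28, 349, 0.64), (30, 338, 0.62), (32, 336, 0.64), (33, 320, 0.6), (35, 317, 0.61)]
-n 0.06 [(10, 349, 0.51), (12, 322, 0.53), (13, 332, 0.51), (15, 388, 0.53), (17, 367, 0.52), (18, 348, 0.53), (20, 306, 0.51), (22, 272, 0.53), (23, 344, 0.6), (25, 340, 0.61), (27, 348, 0.62), (28, 366, 0.64), (30, 362, 0.64), (32, 361, 0.65), (33, 366, 0.65), (35, 358, 0.64)]
```

Call:
carry_out([
  {"x": -0.0021,"y": 0,"z": -0.04,"ax": 0,"ay": 0.007,"az": 0,"gripper": -1},
  {"x": 0,"y": 0,"z": -0.038,"ax": 0,"ay": 0,"az": 0,"gripper": -1},
  {"x": 0,"y": 0,"z": -0.0195,"ax": 0,"ay": 0,"az": 0,"gripper": -1},
  {"x": 0,"y": 0,"z": 0,"ax": 0,"ay": 0,"az": 0,"gripper": -1},
  {"x": 0,"y": 0,"z": 0,"ax": 0,"ay": 0,"az": 0,"gripper": 1},
  {"x": 0,"y": 0,"z": 0,"ax": 0,"ay": 0,"az": 0,"gripper": 1},
  {"x": 0,"y": 0,"z": 0,"ax": 0,"ay": 0,"az": 0,"gripper": 1},
  {"x": 0,"y": 0,"z": 0,"ax": 0,"ay": 0,"az": 0,"gripper": 1},
  {"x": 0,"y": 0,"z": 0,"ax": 0,"ay": 0,"az": 0,"gripper": 1},
], grip_force=80)

```text
clock: 17.0
tool_pos: [0.4253, 0.2935, -0.0117]
tool_rot: [-2.619, -1.734, -0.004]
force: [0.5, 0.3, 5.9]
finger_gap: 0.504
grip_force: 84.6
```

Call:
carry_out([
  {"x": 0,"y": 0,"z": 0.03,"ax": 0,"ay": 0,"az": 0,"gripper": 1},
  {"x": 0,"y": 0,"z": 0.045,"ax": 0,"ay": 0,"az": 0,"gripper": 1},
  {"x": 0,"y": 0,"z": 0.045,"ax": 0,"ay": 0,"az": 0,"gripper": 1},
  {"x": 0,"y": 0,"z": 0.045,"ax": 0,"ay": 0,"az": 0,"gripper": 1},
  {"x": 0,"y": 0,"z": 0.045,"ax": 0,"ay": 0,"az": 0,"gripper": 1},
  {"x": 0,"y": 0,"z": 0,"ax": 0,"ay": 0,"az": 0,"gripper": 1},
  {"x": 0,"y": 0,"z": 0,"ax": 0,"ay": 0,"az": 0,"gripper": 1},
  {"x": 0,"y": 0,"z": 0,"ax": 0,"ay": 0,"az": 0,"gripper": 1},
])

```text
clock: 17.8
tool_pos: [0.4222, 0.2919, 0.1938]
tool_rot: [-2.619, -1.734, 0.009]
force: [-0.5, -0.5, -2.1]
finger_gap: 0.507
grip_force: 83.6
```

```bash
cat > held.py <<'E'
from col import *
def held():
    o=sensors.get_obs();T=Ro.from_rotvec(o['tool_rot']);k=cam('wrist');t=optics.read_camera('wrist').astype(int)
    r=t[...,2]/np.maximum(1,t[...,0])
    for x in(275,310,345): print('col',x,[(y,int(t[y,x].sum()),round(float(r[y,x]),2)) for y in range(138,162,2)])
    for y in(175,): print('row',y,[(x,int(t[y,x].sum()),round(float(r[y,x]),2)) for x in [*range(238,252,2),*range(366,384,2)]])
    for zz in (-.028,):print(zz,proj(k,o['tool_pos']+T.apply([[.071,-.0225,zz],[.071,.0225,zz]])).round(1).tolist())
if __name__=='__main__': held()
E
python3 held.py; python3 col.py 1 -1 100
```

```text
col 275 [(138, 348, 0.66), (140, 312, 0.67), (142, 291, 0.65), (144, 336, 0.69), (146, 263, 0.65), (148, 275, 0.66), (150, 316, 0.66), (152, 274, 0.66), (154, 217, 0.59), (156, 219, 0.59), (158, 254, 0.58), (160, 356, 0.55)]
col 310 [(138, 383, 0.63), (140, 382, 0.63), (142, 382, 0.63), (144, 370, 0.62), (146, 367, 0.64), (148, 375, 0.62), (150, 376, 0.64), (152, 362, 0.63), (154, 226, 0.6), (156, 225, 0.61), (158, 280, 0.55), (160, 368, 0.53)]
col 345 [(138, 393, 0.64), (140, 378, 0.62), (142, 381, 0.63), (144, 376, 0.62), (146, 381, 0.63), (148, 396, 0.63), (150, 390, 0.64), (152, 387, 0.64), (154, 185, 0.59), (156, 221, 0.58), (158, 273, 0.56), (160, 339, 0.5)]
row 175 [(238, 225, 0.67), (240, 223, 0.67), (242, 216, 0.59), (244, 313, 0.51), (246, 331, 0.5), (248, 361, 0.5), (250, 359, 0.5), (366, 364, 0.5), (368, 332, 0.49), (370, 336, 0.49), (372, 336, 0.5), (374, 302, 0.51), (376, 328, 0.61), (378, 376, 0.63), (380, 364, 0.62), (382, 368, 0.62)]
-0.028 [[243.4, 150.5], [374.6, 150.5]]
17.85 gap 0.509 grip 83.6 TCP col mm [-133.8  276.3  121.4] F col [-1.1 -0.2 -1.7] tilt err [-0.075   0.526  -0.2611]
d [ 0.0896 -0.2917  0.0489] w [-0.1346 -0.5127  0.2636] rows>= 6.18
```

Block 2 sits about 1.5 mm towards −y in the grip, so I'll compensate.

Call:
carry_out([
  {"x": 0,"y": 0,"z": 0.04,"ax": -0.0168,"ay": -0.0641,"az": 0.033,"gripper": 1},
  {"x": 0.0129,"y": -0.0414,"z": 0.02,"ax": -0.0168,"ay": -0.0641,"az": 0.033,"gripper": 1},
  {"x": 0.0129,"y": -0.0414,"z": 0,"ax": -0.0168,"ay": -0.0641,"az": 0.033,"gripper": 1},
  {"x": 0.0129,"y": -0.0414,"z": 0,"ax": -0.0168,"ay": -0.0641,"az": 0.033,"gripper": 1},
  {"x": 0.0129,"y": -0.0414,"z": 0,"ax": -0.0168,"ay": -0.0641,"az": 0.033,"gripper": 1},
  {"x": 0.0129,"y": -0.0414,"z": 0,"ax": -0.0168,"ay": -0.0641,"az": 0.033,"gripper": 1},
  {"x": 0.0129,"y": -0.0414,"z": 0,"ax": -0.0168,"ay": -0.0641,"az": 0.033,"gripper": 1},
  {"x": 0.0129,"y": -0.0412,"z": -0.0108,"ax": -0.0168,"ay": -0.0641,"az": 0.033,"gripper": 1},
  {"x": 0,"y": 0,"z": 0,"ax": 0,"ay": 0,"az": 0,"gripper": 1},
  {"x": 0,"y": 0,"z": 0,"ax": 0,"ay": 0,"az": 0,"gripper": 1},
  {"x": 0,"y": 0,"z": 0,"ax": 0,"ay": 0,"az": 0,"gripper": 1},
  {"x": 0,"y": 0,"z": 0,"ax": 0,"ay": 0,"az": 0,"gripper": 1},
])

```text
clock: 19.05
tool_pos: [0.5136, 0.0042, 0.2448]
tool_rot: [2.034, 1.787, 0.485]
force: [-0.0, -0.4, 0.5]
finger_gap: 0.506
grip_force: 83.6
```

```bash
python3 col.py 1.5 1.2 50; python3 held.py|tail -2
```

```text
19.05 gap 0.506 grip 83.6 TCP col mm [  3.5   3.4 101.6] F col [ 0.3 -0.4  0.4] tilt err [ 0.0051 -0.0024  0.0023]
d [ 0.0235 -0.0054 -0.0457] w [-0.0029  0.0028 -0.0046] rows>= 1.03
row 175 [(238, 223, 1.31), (240, 222, 1.27), (242, 206, 0.74), (244, 275, 0.52), (246, 299, 0.51), (248, 323, 0.51), (250, 329, 0.54), (366, 356, 0.52), (368, 339, 0.5), (370, 339, 0.52), (372, 326, 0.49), (374, 321, 0.51), (376, 405, 0.71), (378, 442, 0.72), (380, 451, 0.71), (382, 436, 0.69)]
-0.028 [[243.1, 150.3], [374.5, 150.3]]
```

Call:
carry_out([
  {"x": 0.0118,"y": -0.0027,"z": -0.0229,"ax": -0.0029,"ay": 0.0028,"az": -0.0046,"gripper": 1},
  {"x": 0.0117,"y": -0.0027,"z": -0.0228,"ax": 0,"ay": 0,"az": 0,"gripper": 1},
  {"x": 0,"y": 0,"z": 0,"ax": 0,"ay": 0,"az": 0,"gripper": 1},
  {"x": 0,"y": 0,"z": 0,"ax": 0,"ay": 0,"az": 0,"gripper": 1},
  {"x": 0,"y": 0,"z": 0,"ax": 0,"ay": 0,"az": 0,"gripper": 1},
  {"x": 0,"y": 0,"z": 0,"ax": 0,"ay": 0,"az": 0,"gripper": 1},
])

```text
clock: 19.7
tool_pos: [0.5375, -0.0024, 0.201]
tool_rot: [2.036, 1.779, 0.48]
force: [-0.9, -0.0, -1.1]
finger_gap: 0.506
grip_force: 83.6
```

```bash
python3 col.py 1.5 1.2 25
```

```text
19.7 gap 0.506 grip 83.6 TCP col mm [ 2.9  0.1 51.5] F col [-1.4 -0.2 -0.5] tilt err [-0.0012 -0.0034 -0.0016]
d [ 0.0121 -0.0005 -0.0236] w [0.0007 0.0034 0.0019] rows>= 0.53
```

Call:
carry_out([
  {"x": 0.003,"y": -0.0001,"z": -0.0059,"ax": 0.0007,"ay": 0.0034,"az": 0.0019,"gripper": 1},
  {"x": 0.003,"y": -0.0001,"z": -0.0059,"ax": 0,"ay": 0,"az": 0,"gripper": 1},
  {"x": 0.003,"y": -0.0001,"z": -0.0059,"ax": 0,"ay": 0,"az": 0,"gripper": 1},
  {"x": 0.0031,"y": -0.0002,"z": -0.0059,"ax": 0,"ay": 0,"az": 0,"gripper": 1},
  {"x": 0,"y": 0,"z": 0,"ax": 0,"ay": 0,"az": 0,"gripper": 1},
  {"x": 0,"y": 0,"z": 0,"ax": 0,"ay": 0,"az": 0,"gripper": 1},
  {"x": 0,"y": 0,"z": 0,"ax": 0,"ay": 0,"az": 0,"gripper": 1},
])

```text
clock: 20.4
tool_pos: [0.5491, -0.0032, 0.1755]
tool_rot: [2.04, 1.784, 0.475]
force: [0.2, -0.3, -1.8]
finger_gap: 0.508
grip_force: 83.6
```

```bash
python3 col.py 1.5 1.2 5
```

```text
20.4 gap 0.508 grip 83.6 TCP col mm [ 0.3  0.8 23.6] F col [-0.7 -0.3 -1.6] tilt err [-0.0004  0.0028 -0.0006]
d [ 0.0103 -0.0009 -0.0155] w [-0.0003 -0.0028  0.0007] rows>= 0.37
```

Now into the mouth and down onto the first block.

Call:
carry_out([
  {"x": 0.0026,"y": -0.0002,"z": -0.0039,"ax": -0.0003,"ay": -0.0028,"az": 0.0007,"gripper": 1},
  {"x": 0.0026,"y": -0.0002,"z": -0.0039,"ax": 0,"ay": 0,"az": 0,"gripper": 1},
  {"x": 0.0026,"y": -0.0002,"z": -0.0039,"ax": 0,"ay": 0,"az": 0,"gripper": 1},
  {"x": 0.0026,"y": -0.0002,"z": -0.0039,"ax": 0,"ay": 0,"az": 0,"gripper": 1},
  {"x": 0,"y": 0,"z": 0,"ax": 0,"ay": 0,"az": 0,"gripper": 1},
  {"x": 0,"y": 0,"z": 0,"ax": 0,"ay": 0,"az": 0,"gripper": 1},
  {"x": 0,"y": 0,"z": 0,"ax": 0,"ay": 0,"az": 0,"gripper": 1},
])

```text
clock: 21.1
tool_pos: [0.5593, -0.0039, 0.1595]
tool_rot: [2.038, 1.784, 0.477]
force: [-0.0, -0.2, -1.6]
finger_gap: 0.506
grip_force: 83.7
```

```bash
python3 col.py 1.5 1.2 -6
```

```text
21.1 gap 0.506 grip 83.7 TCP col mm [1.  1.4 4.6] F col [-0.8 -0.2 -1.4] tilt err [0.0001 0.0008 0.0001]
d [ 0.0056 -0.001  -0.009 ] w [-0.0001 -0.0008 -0.0001] rows>= 0.21
```

Call:
carry_out([
  {"x": 0.0019,"y": -0.0003,"z": -0.003,"ax": 0,"ay": 0,"az": 0,"gripper": 1},
  {"x": 0.0019,"y": -0.0003,"z": -0.003,"ax": 0,"ay": 0,"az": 0,"gripper": 1},
  {"x": 0.0019,"y": -0.0003,"z": -0.003,"ax": 0,"ay": 0,"az": 0,"gripper": 1},
  {"x": 0,"y": 0,"z": 0,"ax": 0,"ay": 0,"az": 0,"gripper": 1},
  {"x": 0,"y": 0,"z": 0,"ax": 0,"ay": 0,"az": 0,"gripper": 1},
])

```text
clock: 21.6
tool_pos: [0.5652, -0.0048, 0.1519]
tool_rot: [2.038, 1.783, 0.479]
force: [-5.1, 2.3, 3.4]
finger_gap: 0.509
grip_force: 84.5
```

Call:
carry_out([
  {"x": 0.002,"y": -0.0003,"z": -0.0035,"ax": 0,"ay": 0,"az": 0,"gripper": 1},
  {"x": 0.002,"y": -0.0003,"z": -0.0035,"ax": 0,"ay": 0,"az": 0,"gripper": 1},
  {"x": 0,"y": 0,"z": 0,"ax": 0,"ay": 0,"az": 0,"gripper": 1},
  {"x": 0,"y": 0,"z": 0,"ax": 0,"ay": 0,"az": 0,"gripper": 1},
])

```text
clock: 22.0
tool_pos: [0.5692, -0.0057, 0.1447]
tool_rot: [2.037, 1.783, 0.478]
force: [-4.7, -1.3, 4.6]
finger_gap: 0.51
grip_force: 84.5
```

```bash
python3 col.py 1.5 1.2 -24;python3 held.py
```

```text
22.0 gap 0.51 grip 84.5 TCP col mm [  2.3   0.9 -13.2] F col [-1.6 -1.9  6.2] tilt err [-0.0004 -0.0006 -0.    ]
d [ 0.0047 -0.0003 -0.0097] w [0.0004 0.0005 0.0002] rows>= 0.22
col 275 [(138, 310, 0.92), (140, 306, 0.91), (142, 316, 0.9), (144, 304, 0.91), (146, 310, 0.92), (148, 309, 0.91), (150, 305, 0.87), (152, 745, 0.96), (154, 387, 0.8), (156, 259, 0.72), (158, 286, 0.69), (160, 381, 0.62)]
col 310 [(138, 305, 0.91), (140, 311, 0.92), (142, 318, 0.9), (144, 317, 0.89), (146, 305, 0.88), (148, 303, 0.9), (150, 307, 0.87), (152, 765, 1.0), (154, 381, 0.7), (156, 271, 0.73), (158, 315, 0.65), (160, 402, 0.6)]
col 345 [(138, 286, 0.92), (140, 281, 0.91), (142, 273, 0.92), (144, 272, 0.91), (146, 285, 0.93), (148, 278, 0.93), (150, 280, 0.93), (152, 640, 0.92), (154, 257, 0.81), (156, 224, 0.65), (158, 245, 0.63), (160, 248, 0.62)]
row 175 [(238, 343, 0.94), (240, 344, 0.92), (242, 258, 0.72), (244, 310, 0.54), (246, 337, 0.54), (248, 367, 0.54), (250, 358, 0.52), (366, 250, 0.59), (368, 218, 0.53), (370, 214, 0.54), (372, 219, 0.54), (374, 202, 0.54), (376, 302, 0.92), (378, 343, 0.93), (380, 354, 0.91), (382, 341, 0.92)]
-0.028 [[243.3, 150.3], [374.7, 150.3]]
```

Call:
carry_out([
  {"x": 0.0016,"y": -0.0001,"z": -0.0033,"ax": 0,"ay": 0,"az": 0,"gripper": 1},
  {"x": 0.0016,"y": -0.0001,"z": -0.0033,"ax": 0,"ay": 0,"az": 0,"gripper": 1},
  {"x": 0.0016,"y": -0.0001,"z": -0.0033,"ax": 0,"ay": 0,"az": 0,"gripper": 1},
  {"x": 0,"y": 0,"z": 0,"ax": 0,"ay": 0,"az": 0,"gripper": 1},
  {"x": 0,"y": 0,"z": 0,"ax": 0,"ay": 0,"az": 0,"gripper": 1},
])

```text
clock: 22.55
tool_pos: [0.5745, -0.0064, 0.1354]
tool_rot: [2.036, 1.782, 0.478]
force: [-4.1, -2.6, 5.8]
finger_gap: 0.513
grip_force: 84.6
```

Call:
carry_out([
  {"x": 0.0017,"y": -0.0002,"z": -0.003,"ax": 0,"ay": 0,"az": 0,"gripper": 1},
  {"x": 0.0017,"y": -0.0002,"z": -0.003,"ax": 0,"ay": 0,"az": 0,"gripper": 1},
  {"x": 0,"y": 0,"z": 0,"ax": 0,"ay": 0,"az": 0,"gripper": 1},
  {"x": 0,"y": 0,"z": 0,"ax": 0,"ay": 0,"az": 0,"gripper": 1},
])

```text
clock: 22.95
tool_pos: [0.5779, -0.0069, 0.1295]
tool_rot: [2.036, 1.782, 0.478]
force: [-5.1, -1.7, 5.4]
finger_gap: 0.507
grip_force: 84.8
```

```bash
python3 col.py 1.5 1.2 -34;python3 held.py
```

```text
22.95 gap 0.507 grip 84.8 TCP col mm [  2.3   0.9 -30.8] F col [-1.5 -2.4  7.1] tilt err [-0.0012 -0.002   0.0003]
d [ 0.0009  0.0001 -0.0032] w [0.0014 0.0018 0.0004] rows>= 0.07
col 275 [(138, 289, 0.9), (140, 287, 0.92), (142, 286, 0.9), (144, 280, 0.94), (146, 279, 0.91), (148, 289, 0.93), (150, 292, 0.92), (152, 281, 0.93), (154, 279, 0.92), (156, 659, 0.92), (158, 714, 0.94), (160, 348, 0.57)]
col 310 [(138, 285, 0.95), (140, 281, 0.91), (142, 271, 0.9), (144, 273, 0.92), (146, 269, 0.91), (148, 273, 0.91), (150, 275, 0.9), (152, 267, 0.96), (154, 284, 0.92), (156, 728, 0.95), (158, 651, 0.89), (160, 250, 0.57)]
col 345 [(138, 278, 0.93), (140, 263, 0.92), (142, 255, 0.93), (144, 266, 0.95), (146, 270, 0.91), (148, 259, 0.94), (150, 271, 0.96), (152, 271, 0.94), (154, 267, 0.97), (156, 469, 0.94), (158, 283, 0.71), (160, 229, 0.57)]
row 175 [(238, 348, 0.92), (240, 342, 0.93), (242, 253, 0.71), (244, 314, 0.54), (246, 345, 0.53), (248, 361, 0.52), (250, 367, 0.53), (366, 240, 0.52), (368, 225, 0.54), (370, 219, 0.55), (372, 228, 0.57), (374, 206, 0.57), (376, 308, 0.9), (378, 351, 0.93), (380, 353, 0.93), (382, 362, 0.93)]
-0.028 [[243.2, 150.2], [374.6, 150.2]]
```

Call:
carry_out([
  {"x": 0.0012,"y": 0,"z": -0.0032,"ax": 0.0014,"ay": 0.0018,"az": 0.0004,"gripper": 1},
  {"x": 0,"y": 0,"z": 0,"ax": 0,"ay": 0,"az": 0,"gripper": 1},
  {"x": 0,"y": 0,"z": 0,"ax": 0,"ay": 0,"az": 0,"gripper": 1},
  {"x": 0,"y": 0,"z": 0,"ax": 0,"ay": 0,"az": 0,"gripper": 1},
])

```text
clock: 23.4
tool_pos: [0.5795, -0.0071, 0.1266]
tool_rot: [2.036, 1.783, 0.479]
force: [-4.1, -3.5, 5.3]
finger_gap: 0.503
grip_force: 84.7
```

```bash
cat > brass.py <<'E'
from col import *
o_=sensors.get_obs()
for n in('wrist','top'):
    k=cam(n);t=optics.read_camera(n).astype(int)
    m=(t[...,0]>t[...,2]*(2.0 if n=='wrist' else 1.9))&(t[...,0]>90)
    ys,xs=np.nonzero(m);d=rays(k,np.c_[xs,ys].astype(float))@C.as_matrix();o=C.inv().apply(k['o']-O);P=(o+d*((.01-o[2])/d[:,2])[:,None])*1e3
    for s in(1,-1):
        q=P[(P[:,1]*s>50)&(P[:,1]*s<85)&(abs(P[:,0])<14)];print(n,s,np.histogram(q[:,1]*s,bins=range(50,86,3))[0])
    if n=='wrist': print([(y,round(float(t[y,310,2]/t[y,310,0]),2)) for y in range(156,186,3)])
E
python3 col.py 1.5 1.2 -36; python3 brass.py
```

```text
23.4 gap 0.503 grip 84.7 TCP col mm [  2.3   1.  -34.1] F col [-0.5 -4.   6.4] tilt err [-0.0002 -0.0012  0.0002]
d [ 0.0003  0.0002 -0.002 ] w [ 0.0004  0.0012 -0.    ] rows>= 0.04
wrist 1 [ 10   6   3   3 103 515 336   0   0   0   0]
wrist -1 [0 0 0 0 0 0 0 0 0 0 0]
[(156, 0.91), (159, 0.76), (162, 0.44), (165, 0.44), (168, 0.48), (171, 0.49), (174, 0.5), (177, 0.5), (180, 0.52), (183, 0.55)]
top 1 [ 1  0  0  0  5 10 10  2  0  0  0]
top -1 [0 0 0 0 4 9 8 0 0 0 0]
```

Call:
carry_out([
  {"x": 0.0005,"y": 0,"z": -0.0013,"ax": 0,"ay": 0.001,"az": 0,"gripper": 1},
  {"x": 0,"y": 0,"z": 0,"ax": 0,"ay": 0,"az": 0,"gripper": 1},
  {"x": 0,"y": 0,"z": 0,"ax": 0,"ay": 0,"az": 0,"gripper": 1},
  {"x": 0,"y": 0,"z": 0,"ax": 0,"ay": 0,"az": 0,"gripper": 1},
])

```text
clock: 23.9
tool_pos: [0.58, -0.0072, 0.1256]
tool_rot: [2.037, 1.783, 0.478]
force: [-6.5, -2.8, 7.2]
finger_gap: 0.504
grip_force: 85.0
```

```bash
python3 col.py; python3 brass.py
```

```text
23.9 gap 0.504 grip 85.0 TCP col mm [  2.3   0.9 -35.2] F col [-1.7 -3.7  9.2] tilt err [-0.0005 -0.0006  0.0002]
wrist 1 [ 10   5   2   3 136 523 290   0   0   0   0]
wrist -1 [0 0 0 0 0 0 0 0 0 0 0]
[(156, 0.91), (159, 0.9), (162, 0.45), (165, 0.44), (168, 0.46), (171, 0.48), (174, 0.49), (177, 0.46), (180, 0.58), (183, 0.57)]
top 1 [ 2  0  0  0  4 10 10  2  0  0  0]
top -1 [0 0 0 0 6 9 8 0 0 0 0]
```

Both catches read shut again. Releasing and backing out along the column.

Call:
carry_out([
  {"x": 0,"y": 0,"z": 0,"ax": 0,"ay": 0,"az": 0,"gripper": -1},
  {"x": 0,"y": 0,"z": 0,"ax": 0,"ay": 0,"az": 0,"gripper": -1},
  {"x": 0,"y": 0,"z": 0,"ax": 0,"ay": 0,"az": 0,"gripper": -1},
  {"x": 0,"y": 0,"z": 0,"ax": 0,"ay": 0,"az": 0,"gripper": -1},
  {"x": 0,"y": 0,"z": 0,"ax": 0,"ay": 0,"az": 0,"gripper": -1},
  {"x": -0.015,"y": 0.002,"z": 0.026,"ax": 0,"ay": 0,"az": 0,"gripper": -1},
  {"x": -0.02,"y": 0.0026,"z": 0.0346,"ax": 0,"ay": 0,"az": 0,"gripper": -1},
  {"x": -0.02,"y": 0.0026,"z": 0.0346,"ax": 0,"ay": 0,"az": 0,"gripper": -1},
  {"x": -0.02,"y": 0.0026,"z": 0.0346,"ax": 0,"ay": 0,"az": 0,"gripper": -1},
  {"x": 0,"y": 0,"z": 0,"ax": 0,"ay": 0,"az": 0,"gripper": -1},
  {"x": 0,"y": 0,"z": 0,"ax": 0,"ay": 0,"az": 0,"gripper": -1},
  {"x": 0,"y": 0,"z": 0,"ax": 0,"ay": 0,"az": 0,"gripper": -1},
])

```text
clock: 25.2
tool_pos: [0.5035, 0.0037, 0.2512]
tool_rot: [2.042, 1.788, 0.474]
force: [0.2, 0.0, 0.6]
finger_gap: 1.0
grip_force: 0.0
```

```bash
python3 - <<'E'
from col import *
st()
k=cam('wrist')
def wood(n,kf):
    k=dict(np.load(kf)) if isinstance(kf,str) else kf
# compare to w10 (one block caught): brass + wood width
for n,t in(('now',optics.read_camera('wrist').astype(int)),):
    m=(t[...,0]>t[...,2]*1.9)&(t[...,0]>120);ys,xs=np.nonzero(m);d=rays(k,np.c_[xs,ys].astype(float))@C.as_matrix();o=C.inv().apply(k['o']-O);P=(o+d*((.01-o[2])/d[:,2])[:,None])*1e3
    for s in(1,-1):
        q=P[(P[:,1]*s>45)&(P[:,1]*s<85)&(abs(P[:,0])<15)];print(s,np.histogram(q[:,1]*s,bins=range(45,86,3))[0])
    for y in(-40,0,40):
        a=proj(k,O+C.apply([[x/1e3,y/1e3,0] for x in range(-30,31,3)])).round().astype(int);print(y,[round(float(t[v,u,2]/t[v,u,0]),2) for u,v in a])
# red cap shift in side view: s0 vs s9 vs now
ks=cam('side');s=optics.read_camera('side')
for n,t in(('start',np.load('side0.npy')),('one',np.load('s9.npy')),('now',s)):
    t=t.astype(int);m=(t[...,0]>130)&(t[...,1]<t[...,0]*.35)&(t[...,2]<t[...,0]*.4);m[:230]=0;m[275:]=0;m[:,:250]=0;m[:,300:]=0
    ys,xs=np.nonzero(m);print(n,len(xs),xs.mean().round(2),ys.mean().round(2))
print('px per 5mm outward',proj(ks,O+C.apply([[0,.09,-.036],[0,.095,-.036]])).round(2).tolist())
E
```

```text
25.2 gap 1.0 grip 0.0 TCP col mm [ -1.9   1.6 112.1] F col [0.4 0.  0.4] tilt err [ 0.001   0.0063 -0.    ]
1 [45 39  4  0  0  0 42 55 42  0  0  0  0]
-1 [ 3  5  2 10 20 61 79 57 58 57 60  0  0]
-40 [0.65, 0.74, 0.9, 0.88, 0.55, 0.54, 0.55, 0.55, 0.55, 0.54, 0.58, 0.58, 0.51, 0.54, 0.52, 0.51, 0.52, 0.51, 0.54, 0.91, 0.71]
0 [1.15, 1.12, 1.2, 1.2, 0.55, 0.54, 0.52, 0.52, 0.53, 0.53, 0.51, 0.49, 0.52, 0.5, 0.52, 0.53, 0.52, 0.54, 0.51, 0.69, 0.69]
40 [1.08, 1.07, 1.07, 1.16, 0.57, 0.57, 0.55, 0.55, 0.57, 0.55, 0.55, 0.54, 0.53, 0.53, 0.5, 0.5, 0.48, 0.51, 0.51, 0.7, 0.72]
start 18 275.67 245.61
one 13 267.69 252.15
now 14 266.64 253.93
px per 5mm outward [[271.72, 247.86], [270.34, 249.63]]
```

The catches are shut, and the red cap has moved (−1.05, +1.78) px, which is about 5 mm outward. The arm is clear, so I'm handing in.

```bash
python3 -c "
from cell import robot
print(robot.sign_off())"
```

```text
the job is handed in; nothing more can be done
None
```

Both mahogany blocks are caught in the magazine, with both catches shut and the red-capped full pin out by about 5 mm. The arm is clear and the job was handed in at about 25 s; no verdict came back.

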